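# Weigh a batch of stone fragments on a tipping scale and dump it in its crate

## Robot

A 6-joint arm with a two-finger parallel gripper is mounted at the origin on the work surface. World frame = base frame: x ahead of the robot, y to its left, z up, the work surface at z = 0. Lengths are in m, angles in rad, forces in N, time in s.
With the tool pointing down it reaches from about 0.35 to 0.85 m from the base axis. Payload 8.1 kg.
Tool frame: the origin (TCP) lies on the mounting face of the last link; the fingertips stand 186 mm ahead of it and the grasp point (between the pads) lies 167 mm ahead of it; z points along the fingers, y is the line along which they close (so a half turn about z gives the same grasp; the last joint's range is limited). The gripper opens to 93 mm and grips with 3 to 60 N. Pads are 15 mm wide; open, the fingers measure 128 mm over their backs; the gripper's body (75 mm by 188 mm) begins 65 mm behind the grasp point.
Start: joints at [1.228, 0.13, 1.488, -0, 1.523, -0.085], TCP at [0.153, 0.58, 0.405] pointing down, gripper open.
Joint ranges: [-2.96, 2.96], [-0.89, 2.26], [0.02, 2.5], [-1.34, 4.48], [0, 2.73], [-2.66, 2.66]. Speed limits (rad/s): [2.39, 2.39, 2.79, 3.14, 3.14, 3.14].

## Interface

Orientations are given as a rotation vector (axis times angle).
In Python, from plant import * gives the robot as it stands. The module is installed in compiled form; this text tells all that it offers.
- The arm moves only by the tool arm_command, never from a script. Its argument "increments" is a list of rows, each a list of 6 numbers: the shift along the tool's x, y, z in units of 0.2 m (1.0 is 0.2 m), then the turn, a rotation vector about the tool's x, y, z in units of pi rad (1.0 is pi rad). A call has exactly 5 rows; each row is the pose to reach, as a shift and turn from the pose commanded when the call began, along the tool's axes at that moment, turning the shorter way round; what a row does not reach only later rows make up. A row lasts 1/8 s, in which the tool goes at most 62.5 mm and 10.7 degrees, less where a joint would pass 70% of its speed; a pose out of reach is approached as far as the arm can. A call with a number of a shift or a turn outside -1 to 1 is refused whole. A call with a gripper value outside its range is refused whole. "fingers" is the closure, from -1 (fully open) to 1 (shut), set as the call begins (left out, the last holds). The fingers move at their own pace and stop on an object; "force" is the grip in N (left out, the last holds). Time passes only in rows, so rows that repeat a pose let the fingers close, or fill a call up. It gives the time, the measured TCP pose, the force, the opening and the grip force at its end, in the units of the state.
- read_state(): the state, without advancing time (a new reading comes with each control period).
- read_camera(name): name is "scene" or "top"; returns a dict with "image" (384x512x3 uint8, red, green, blue), "fx", "fy", "cx", "cy" (pixels), "k1" (the pictures are not rectified: a ray, as slopes to the right and down, at radius r is drawn at 1 + k1 r^2 times it, then the intrinsics apply), "T" (4x4, takes a point from camera to world coordinates). Camera axes: x right, y down, z forward; pixel columns grow to the right and rows downward; lengths in m; the calibration is good to about 2 mm. A picture is of the moment at which its call begins. There is no depth.
- close_job(): hands the job in; it is judged then, once.
The state is a dict: "t": time; "q": joint angles; "dq": joint speeds; "joint_torque": joint torques, N m; "tool_pos": TCP position; "orientation": TCP orientation; "force": force on the tool from outside, world axes, zero at the start; "wrist_torque": the same for the moment, N m; "opening": finger opening in m; "gripper_force": force on a finger pad.
Only numpy, scipy, OpenCV 4.12 (cv2) and the standard library are available. Lean on these libraries where they do the work, as an engineer would, in place of code of your own. Each camera call takes 0.05 s, during which the arm holds its last target. There are 200 camera calls.

## Task

Weigh the loose stone fragments on the bench as one batch: put every one of them into the pan of the tipping scale while the pan is locked, then pull the T-knob of its lock up, turn it anticlockwise and let it drop into its park notch so that it stays up, and push the pan over its balance point to dump the whole batch into the crate beyond the bench. Ease the empty pan back upright by its handle without letting it fall back, then lift and turn the knob back so that it snaps home and the pan is locked again. Leave the mug, brush and hammer where they are.

Things in the scene. Friction and masses are not known exactly. Their poses are not given: they have to be found in the camera images.
- scale: Tipping weigh scale fixed at the bench's far edge: grey base 240 x 305 x 50 mm, display on the robot's side, two bearing uprights, stainless pan. Origin on the bench top straight below the pan's hinge axis, which is 125 mm up and parallel to y. x points to the far side (the way the pan dumps), y left, z up. The lock knob stands at x 0, y -148 mm.
- pan (a joint): Tip of the pan, rad: 0 upright on its rest, 1.31 at the tipped stop (towards +x of the scale). Locked at 0 while the knob is home. Unlocked, its weight holds it upright up to the balance point near 0.65, then carries it to the stop, where the stones slide out and it stays. Takes under 15 N at the handle; lightly damped: it slams if let fall back (2 rad/s is too fast; 0.7 is easy).
- pan_floor (a point): Middle of the pan's flat floor, axes as the scale's when upright, then 35 mm behind the hinge axis and 131 mm up. Floor: x -85 (back wall) to +85 mm, y -102 to +102; beyond it the lip slopes up at 28 degrees to x +160, 40 mm up. Back and side walls stand 81 mm above the floor, 4 mm thick.
- pan_handle (a point): Middle of the pan's black handle bar, 12 mm thick, 130 mm long, parallel to the hinge, on two arms at its ends 45 mm off the back wall's top edge (up and back at 45 degrees). From the hinge axis: x -154, z +119 mm upright (radius 195), x +75, z +180 at the tipped stop. Two fingers can straddle it from above through the whole swing.
- knob_grip (a point): Middle of the black T-knob bar of the lock plunger (64 long, 15 wide, 22 mm high), x along the bar, z up; 238 mm above the bench when home, where the bar lies along the scale's x. It moves on a vertical axis. The steel collar below (radius 18 mm) has its top 13 mm below the bar when home.
- knob_pull (a joint): Lift of the plunger knob, m: 0 home (its pin locks the pan), 0.012 resting in the park notch, 0.020 upper stop. A spring pulls it down, 4 N at home, 10 N at the top. Lift it over 16 mm to turn it out of either notch; 18 mm is right. It goes home only with the pan upright.
- knob_turn (a joint): Turn of the plunger knob, rad, anticlockwise seen from above: 0 home, 1.31 (75 degrees) at the park notch; stops 0.05 beyond each. Little friction; between the notches the collar's top holds the knob up at 16 mm.
- crate_rim (a point): Middle of the near top edge of the black lattice crate, 400 (x) x 600 (y) x 178 mm deep, fixed on a stack on the floor just beyond the bench's far edge (at x = 0.64); its rim is 12 mm below the bench top. The crate reaches from this point 400 mm to +x, 300 mm to either side in y and 178 mm down; walls 10 mm thick.
- moulding: White marble moulding fragment 100 x 52 x 44 mm, a stepped profile: lower part 24 mm high and 52 wide, upper part 34 wide. Origin at its middle (22 mm above its underside), x along its length, y across, z up. 0.36 to 0.54 kg. May be absent.
- drum: Pale stump of a small stone column, round, 54 mm across and 58 to 70 mm high, standing on end. Origin on its axis 35 mm above its foot, z along the axis. 0.32 to 0.48 kg. May be absent.
- brick: Red brick fragment 104 x 54 x 48 mm, one end broken off at a slant. Origin at its middle (24 mm above its underside), x along its length, y across (54 mm), z up. 0.37 to 0.55 kg. May be absent.
- slab: Grey stone slab fragment 100 x 56 x 24 mm with broken corners. Origin at its middle (12 mm above its underside), x along its length, y across (56 mm), z up. 0.26 to 0.40 kg. May be absent.
- mug: White mug, 76 mm across and 85 mm high, standing on the bench, origin at its foot. To be left alone.
- brush: Hand brush, 200 mm long, lying on the bench. To be left alone.
- hammer: Mason's hammer, 260 mm long, lying on the bench. To be left alone.
- corbel: White marble corbel fragment 96 x 50 mm, its top sloping from 46 mm high at the -x end to 26 mm at the +x end. Origin at its middle, 22 mm above its underside, x along its length, y across (50 mm), z up. 0.33 to 0.51 kg. May be absent.
Mind the look-alikes: they are no part of the job. Leave any orange look-alike of the moulding alone.

How it is judged:
By the outcome, as a careful person would: the job done as asked, in the order asked, and still so for the second after the job is handed in, with the robot touching nothing.
Of moulding, drum, brick, slab, corbel only 3 to 5 are there at a start; the rules pass over those that are not, and their reading is None.
At some moment in a run one of moulding, drum, brick, slab, corbel may be knocked a few centimetres aside while the robot is not near it.
Once in a run the grip may slacken for a moment while it holds something.
It also fails if it takes over 208 s, if anything falls off the work surface, if the arm or the gripper's body presses on something with over 40 N, if the wrist force passes 120 N, or if a joint passes its speed limit or range.

## Working session

There is one attempt and no reset: what is moved stays moved. The work goes in short steps, Python scripts to look and compute and a tool call to move; the robot and the scene stay as the last step left them, time stands still between calls to the robot, and variables do not carry over. Pictures are saved under pics/ and viewed, at most 14 in all, crops included, and the job is handed in when it is done.

Besides the shell and the picture viewer there is one more tool, called after "Request:" by a JSON object that holds its "fn" and its "kwargs", one argument or row to a line. arm_command: Moves the arm, as the interface text tells. Shifts and turns lie within -1 to 1; 1 stands for 0.2 m of shift or pi rad of turn. Its arguments: {"type":"object","properties":{"increments":{"type":"array","items":{"type":"array","items":{"type":"number","minimum":-1,"maximum":1}}},"fingers":{"type":"number"},"force":{"type":"number"}},"required":["increments"]}

```bash
mkdir -p pics
python3 - <<'E'
from plant import *
import cv2
s=read_state()
for k,v in s.items(): print(k,v)
for n in("scene","top"):
    c=read_camera(n); print(n,c["fx"],c["fy"],c["cx"],c["cy"],c["k1"],c["T"].tolist() if hasattr(c["T"],'tolist') else c["T"])
    cv2.imwrite(f"pics/{n}0.png",cv2.resize(c["image"][:,:,::-1],(800,600),interpolation=cv2.INTER_CUBIC))
E
```

```text
t 0.0
q [ 1.22764387e+00  1.31136917e-01  1.48925071e+00 -2.41385492e-05
  1.52299853e+00 -8.54129864e-02]
dq [-0.00031061  0.00055376 -0.00184449  0.00113625 -0.00350738 -0.00037992]
joint_torque [ 1.32879359e-03 -5.59842038e+01 -4.91760206e+01  7.70478998e-02
  3.51450022e-02 -9.83031282e-05]
tool_pos [0.15285192 0.57997187 0.40371732]
orientation [-4.03688574e-01 -3.11518606e+00  2.76054089e-03]
force [1.00089646 0.17379702 0.27198118]
wrist_torque [-7.63035227e-03  5.61100936e-02  6.05226909e-05]
gripper_force 0.0
opening 0.09306445931102121
scene 493.59225805777305 493.59225805777305 249.99530836327799 195.1843878746604 0.020141938899184114 [[0.26529419489482126, 0.7137841817741751, -0.6481752324827599, 1.5064213074414599], [0.9641129173065778, -0.20354313617612652, 0.1704595975537504, -0.2794170187968339], [-0.01026025524577198, -0.6701360560099404, -0.742167362255801, 1.3742650331797928], [0.0, 0.0, 0.0, 1.0]]
top 445.78067388727965 445.78067388727965 252.09396455232206 186.9040615034928 0.029009681329293 [[0.01677342842917415, -0.9966721683325026, 0.07976992522322765, 0.30001164153960097], [-0.9997355356650235, -0.017973223300650196, -0.014346496880891636, 0.031717405627287386], [0.015732476832967007, -0.07950818898436134, -0.9967100566649898, 1.8732828694473882], [0.0, 0.0, 0.0, 1.0]]
```

View pics/scene0.png

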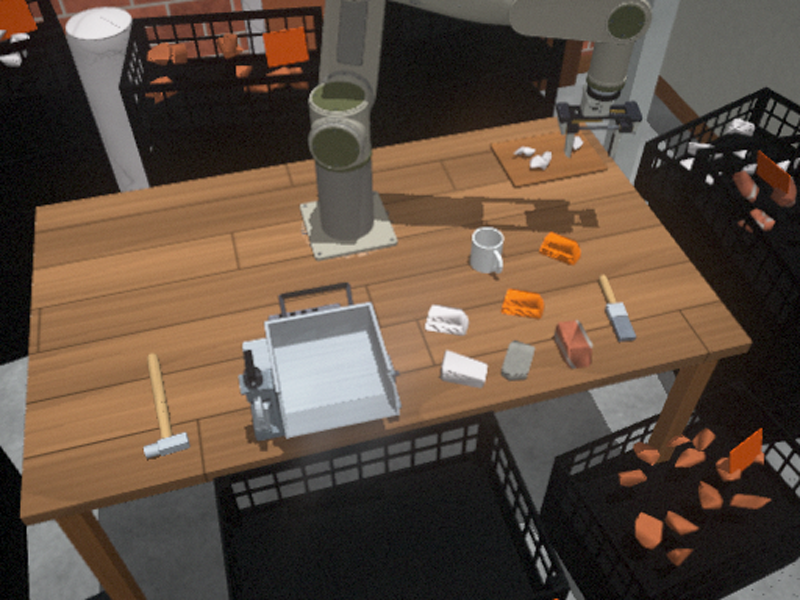

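View pics/top0.png

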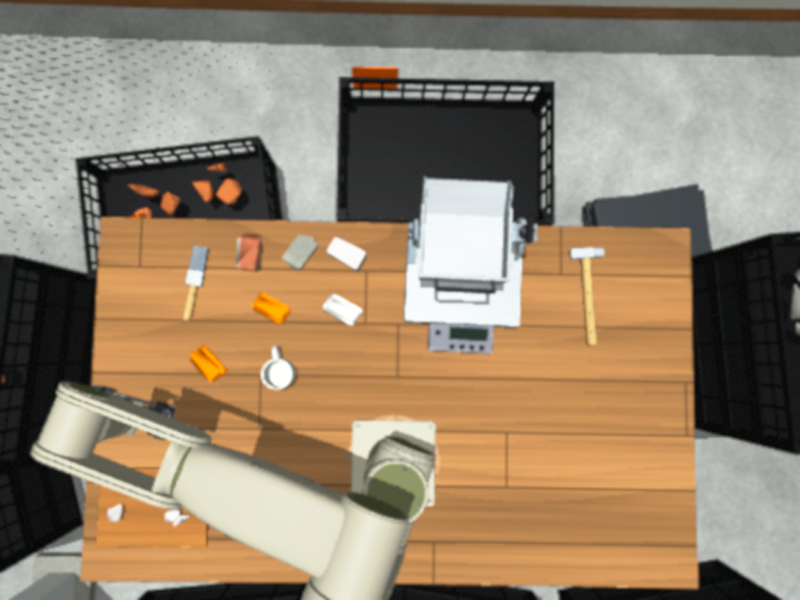

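The top view (800 px) shows the brick at (248,252), the slab at (299,250) and two white pieces at (345,253) and (343,308). The look-alikes are orange, at (271,307) and (208,363). The knob is at (523,231) and the handle bar at (463,295). There is no drum. Next I measure these and confirm the white pieces with a crop.

```bash
cat > h.py <<'E'
from plant import *
import numpy as np, cv2
from scipy.spatial.transform import Rotation as R
def ray(c,uv):
    d=np.array([(uv[0]-c["cx"])/c["fx"],(uv[1]-c["cy"])/c["fy"]]); p=d.copy()
    for _ in range(8): p=d/(1+c["k1"]*(p@p))
    T=np.array(c["T"]); return T[:3,3],T[:3,:3]@np.r_[p,1]
def onz(c,uv,z):
    o,d=ray(c,uv); return o+d*(z-o[2])/d[2]
def proj(c,P):
    T=np.array(c["T"]); q=T[:3,:3].T@(np.array(P)-T[:3,3]); p=q[:2]/q[2]; p=p*(1+c["k1"]*(p@p))
    return p*c["fx"]+[c["cx"],c["cy"]]
def two(c1,u1,c2,u2):
    o1,d1=ray(c1,u1);o2,d2=ray(c2,u2)
    s=np.linalg.lstsq(np.c_[d1,-d2],o2-o1,rcond=None)[0]
    a,b=o1+d1*s[0],o2+d2*s[1]; return (a+b)/2,np.linalg.norm(a-b)
def rect(c,mask,z,roi):
    m=np.zeros_like(mask); x0,y0,x1,y1=roi; m[y0:y1,x0:x1]=mask[y0:y1,x0:x1]
    cs=cv2.findContours(m,cv2.RETR_EXTERNAL,cv2.CHAIN_APPROX_NONE)[0]
    k=max(cs,key=cv2.contourArea)[:,0]
    P=np.array([onz(c,u,z)[:2] for u in k])*1000
    r=cv2.minAreaRect(P.astype(np.float32)); (w,h),a=r[1],r[2]
    if w<h: w,h,a=h,w,a+90
    return np.round(r[0],1),round(w),round(h),round((a+90)%180-90,1)
E
python3 - <<'E'
from h import *
c=read_camera("top");im=c["image"];hsv=cv2.cvtColor(im,cv2.COLOR_RGB2HSV)
H,S,V=[hsv[...,i].astype(int) for i in range(3)]
k=512/800
def roi(x,y,d=26): return [int((x-d)*k),int((y-d)*k),int((x+d)*k),int((y+d)*k)]
u=lambda m:(m*255).astype(np.uint8)
wh=u((S<50)&(V>110)); gr=u((S<70)); rd=u(((H<7)|(H>172))&(S>110))
print("corb",rect(c,wh,.022,roi(345,253)));print("mould",rect(c,wh,.022,roi(343,308)))
print("slab",rect(c,gr,.012,roi(299,250)));print("brick",rect(c,rd,.024,roi(248,252)))
s=read_camera("scene")
# two view: knob, handle (800px coords)
for n,a,b,z in(("knob",(523,231),(252,352),.249),("handle L",(436,296),(354,292),.244),("handle R",(489,297),(281,298),.244)):
    a=np.array(a)*k;b=np.array(b)*k
    print(n,*two(c,a,s,b),onz(c,a,z),onz(s,b,z))
A=cv2.resize(im[140:240,100:270,::-1],(800,470),interpolation=cv2.INTER_CUBIC)
cv2.imwrite("pics/a.png",A)
B=s["image"][170:300,140:400,::-1]; cv2.imwrite("pics/b.png",cv2.resize(B,(800,400),interpolation=cv2.INTER_CUBIC))
C=im[100:230,250:360,::-1]; cv2.imwrite("pics/c.png",cv2.resize(C,(508,600),interpolation=cv2.INTER_CUBIC))
E
```

```text
corb (array([552.1, 135.9]), 98, 55, 62.6)
mould (array([401.4, 144.2]), 97, 54, 60.8)
slab (array([556.9, 260.2]), 97, 60, -35.1)Traceback (most recent call last):
  File "<stdin>", line 9, in <module>
  File "h.py", line 20, in rect
    k=max(cs,key=cv2.contourArea)[:,0]
      ~~~^^^^^^^^^^^^^^^^^^^^^^^^
ValueError: max() iterable argument is empty
```

Run:
```python
from h import *
c=read_camera("top");im=c["image"]
lab=cv2.cvtColor(im,cv2.COLOR_RGB2LAB).astype(int)
k=512/800
print("brick lab",lab[161,159],"wood",lab[180,120],lab[161,140])
m=((lab[...,1]-lab[...,2])>2)&(lab[...,1]>135)
m=(m*255).astype(np.uint8)
try: print("brick",rect(c,m,.024,[138,140,178,182]))
except Exception as e: print(e)
s=read_camera("scene")
for n,a,b,z in(("knob",(523,231),(252,352),.249),("handle L",(436,296),(354,292),.244),("handle R",(489,297),(281,298),.244)):
    a=np.array(a)*k;b=np.array(b)*k
    print(n,*two(c,a,s,b),onz(c,a,z),onz(s,b,z))
A=cv2.resize(im[140:240,100:270,::-1],(800,470),interpolation=cv2.INTER_CUBIC)
cv2.imwrite("pics/a.png",A)
B=s["image"][170:300,140:400,::-1]; cv2.imwrite("pics/b.png",cv2.resize(B,(800,400),interpolation=cv2.INTER_CUBIC))
C=im[100:230,250:360,::-1]; cv2.imwrite("pics/c.png",cv2.resize(C,(508,600),interpolation=cv2.INTER_CUBIC))
```

```text
brick lab [162 161 165] wood [242 127 127] [161 143 166]
max() iterable argument is empty
knob [ 0.57741229 -0.2964065   0.26005206] 0.009341464259960046 [ 0.58000028 -0.29393389  0.249     ] [ 0.56672571 -0.30116935  0.249     ]
handle L [ 0.42802441 -0.08401377  0.20662167] 0.019602790329885475 [ 0.42285982 -0.09073603  0.244     ] [ 0.46533149 -0.08117193  0.244     ]
handle R [ 0.42368989 -0.22126696  0.22433866] 0.005916160402935568 [ 0.42274375 -0.21534891  0.244     ] [ 0.44128271 -0.2250703   0.244     ]
```

View pics/a.png

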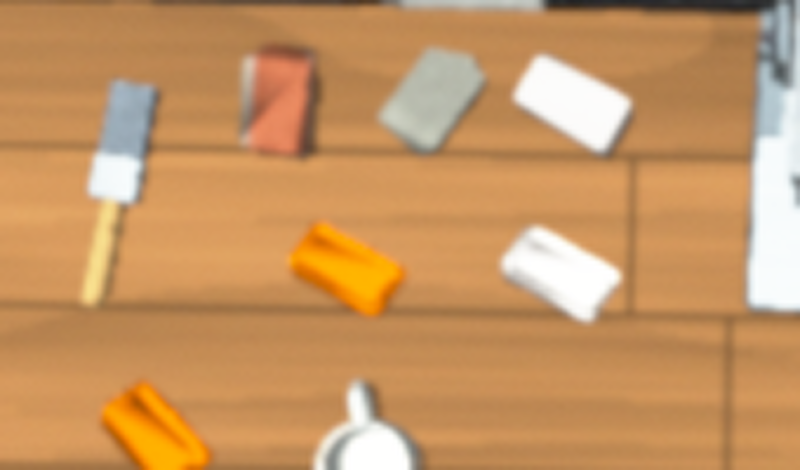

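View pics/b.png

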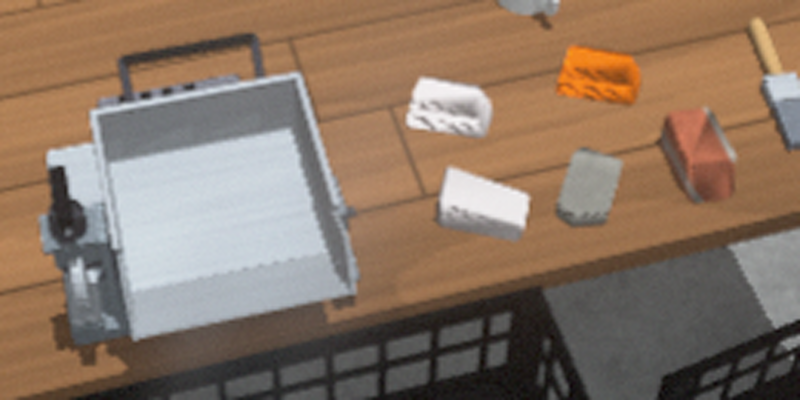

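View pics/c.png

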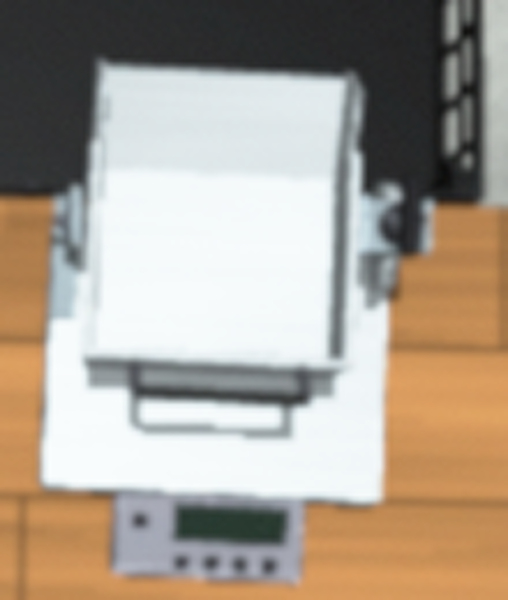

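The crops confirm two white pieces: the corbel with a smooth slope at crop a (572,104), and the stepped moulding at (560,272). Grey slab is at (433,100), brick at (278,100); the orange ones stay out. Next I triangulate the pan corners and the knob for the scale pose, and get the brick by hand-picked corners.

Run:
```python
from h import *
c=read_camera("top");s=read_camera("scene")
ca=lambda x,y:np.array([100+x/4.706,140+y/4.7])-.4
cc=lambda x,y:np.array([250+x/4.617,100+y/4.615])-.4
cb=lambda x,y:np.array([140+x/3.077,170+y/3.077])-.4
for n,a,b,z in(("backL",(86,360),(301,74),.212),("backR",(343,366),(93,112),.212),("lipL",(100,62),(354,297),.17),("lipR",(355,72),(133,338),.17),("hL",(135,430),(256,38),.244),("hR",(290,433),(120,60),.244),("hL'",(135,395),(256,38),.244),("hR'",(305,400),(120,60),.244),("knob",(408,222),(63,203),.249)):
    p,e=two(c,cc(*a),s,cb(*b)); print(n,np.round(p,3),round(e,3),np.round(onz(c,cc(*a),z)[:2],3),np.round(onz(s,cb(*b),z)[:2],3))
print("base front",onz(c,cc(42,487),.05),onz(c,cc(382,500),.05))
for q in((258,48),(312,48),(302,156),(256,153)): print("brick top",onz(c,ca(*q),.048)[:2])
im=c["image"];lab=cv2.cvtColor(im,cv2.COLOR_RGB2LAB).astype(int);
m=(lab[...,1]>152).astype(np.uint8)*255
print("brick",rect(c,m,.036,[145,145,175,178]))
```

```text
backL [ 0.47  -0.05   0.208] 0.004 [ 0.469 -0.052] [ 0.474 -0.049]
backR [ 0.468 -0.263  0.212] 0.004 [ 0.468 -0.261] [ 0.467 -0.265]
lipL [ 0.726 -0.063  0.169] 0.001 [ 0.725 -0.062] [ 0.726 -0.064]
lipR [ 0.719 -0.274  0.178] 0.003 [ 0.721 -0.277] [ 0.714 -0.273]
hL [ 0.414 -0.088  0.216] 0.01 [ 0.411 -0.09 ] [ 0.441 -0.088]
hR [ 0.411 -0.222  0.219] 0.01 [ 0.41  -0.213] [ 0.433 -0.228]
hL' [ 0.439 -0.089  0.242] 0.003 [ 0.438 -0.09 ] [ 0.441 -0.088]
hR' [ 0.436 -0.226  0.247] 0.003 [ 0.437 -0.225] [ 0.433 -0.228]
knob [ 0.585 -0.311  0.226] 0.0 [ 0.581 -0.306] [ 0.603 -0.31 ]
base front [ 0.37165225 -0.02279226  0.05      ] [ 0.36543318 -0.32461869  0.05      ]
brick top [0.59192849 0.40987553]
brick top [0.59288465 0.36291818]
brick top [0.49761288 0.36859371]
brick top [0.49948895 0.40852014]
brick (array([545.4, 390.3]), 87, 42, -2.4)
```

```bash
cat >> h.py <<'E'
O=np.array([0.592,-0.1605]); YAW=-0.025
def pan(px,py):  # pan-floor coords (m) -> world xy
    c,s=np.cos(YAW),np.sin(YAW); x=px-.035; return O[0]+c*x-s*py, O[1]+s*x+c*py
def pose(x,y,z,cl):  # grasp point, closing angle deg, tool down
    a=np.radians(cl); Y=np.array([np.cos(a),np.sin(a),0]); Z=np.array([0,0,-1.])
    return np.array([x,y,z+.167]),np.c_[np.cross(Y,Z),Y,Z]
def cur():
    s=read_state(); return np.array(s["tool_pos"]),R.from_rotvec(s["orientation"]).as_matrix()
def plan(*wps):
    p,r=cur()
    print("now",np.round(p-[0,0,.167],4),"cl",round(np.degrees(np.arctan2(r[1,1],r[0,1])),1))
    for w in wps:
        P,Q=pose(*w); d=r.T@(P-p)/.2; v=R.from_matrix(r.T@Q).as_rotvec()/np.pi
        print(np.round(w,3),"->",np.round(np.r_[d,v],3).tolist(),"rows>=",round(max(np.linalg.norm(d)*.2/.0625,np.linalg.norm(v)*180/10.7),1)); p,r=P,Q
E
python3 - <<'E'
from h import *
print(pan(.058,0),pan(-.031,.052),pan(-.031,-.045))
plan((.36,.42,.2,60),(.557,.260,.1,55),(.557,.26,.023,55))
E
```

```text
(np.float64(0.6149928128743412), np.float64(-0.1610749401060384)) (np.float64(0.5273204885133687), np.float64(-0.10686642102329247)) (np.float64(0.5248957411096415), np.float64(-0.20383611010203562))
now [0.1529 0.5801 0.2375] cl 75.2
[ 0.36  0.42  0.2  60.  ] -> [-1.205, -0.51, 0.188, -0.0, 0.0, 0.085] rows>= 4.2
[ 0.557  0.26   0.1   55.   ] -> [-1.253, -0.2, 0.5, 0.0, 0.0, 0.028] rows>= 4.4
[5.57e-01 2.60e-01 2.30e-02 5.50e+01] -> [0.0, 0.0, 0.385, 0.0, 0.0, 0.0] rows>= 1.2
```

```bash
python3 - <<'E'
t=open('h.py').read().split("def plan")[0]+'''def plan(*wps):
    p,r=cur(); print("now",np.round(p-[0,0,.167],4),"cl",round(np.degrees(np.arctan2(r[1,1],r[0,1])),1))
    for w in wps:
        P,Q=pose(*w); D=R.from_matrix(r.T@Q).as_rotvec(); print(np.round(w,3))
        n=int(np.ceil(max(np.linalg.norm(P-p)/.22,np.degrees(np.linalg.norm(D))/50,.5)))
        for i in range(n):
            d=r.T@(P-p)/n if i==0 else d
            q=r@R.from_rotvec(D*i/n).as_matrix()
            print("   ",np.round(np.r_[q.T@(P-p)/n/.2,D/n/np.pi],3).tolist(),"rows>=",round(max(np.linalg.norm(P-p)/n/.0625,np.degrees(np.linalg.norm(D))/n/10.7),1))
        p,r=P,Q
'''
t=t.replace("            d=r.T@(P-p)/n if i==0 else d\n","")
open('h.py','w').write(t)
E
python3 - <<'E'
from h import *
plan((.557,.260,.1,55),(.557,.26,.023,55))
E
```

```text
now [0.1529 0.5801 0.2375] cl 75.2
[ 0.557  0.26   0.1   55.   ]
    [-0.787, -0.344, 0.229, -0.0, 0.0, 0.037] rows>= 2.8
    [-0.822, -0.249, 0.229, -0.0, 0.0, 0.037] rows>= 2.8
    [-0.846, -0.151, 0.229, -0.0, 0.0, 0.037] rows>= 2.8
[5.57e-01 2.60e-01 2.30e-02 5.50e+01]
    [0.0, 0.0, 0.385, 0.0, 0.0, 0.0] rows>= 1.2
```

Request:
{"fn": "arm_command", "kwargs": {
  "increments": [
    [-0.2, -0.1, 0.05, 0, 0, 0.01],
    [-0.4, -0.2, 0.1, 0, 0, 0.02],
    [-0.6, -0.3, 0.17, 0, 0, 0.03],
    [-0.787, -0.344, 0.229, 0, 0, 0.037],
    [-0.787, -0.344, 0.229, 0, 0, 0.037]
  ],
  "fingers": -1,
  "force": 40
}}

```text
t: 0.98
tool_pos: [0.2893, 0.472, 0.3578]
orientation: [-0.59, -3.085, 0.003]
force: [0.1, 0.5, -0.2]
opening: 0.0928
gripper_force: 0.0
```

Request:
{"fn": "arm_command", "kwargs": {
  "increments": [
    [-0.25, -0.08, 0.07, 0, 0, 0.01],
    [-0.5, -0.16, 0.14, 0, 0, 0.02],
    [-0.822, -0.249, 0.229, 0, 0, 0.037],
    [-0.822, -0.249, 0.229, 0, 0, 0.037],
    [-0.822, -0.249, 0.229, 0, 0, 0.037]
  ]
}}

```text
t: 1.6
tool_pos: [0.4222, 0.3676, 0.3134]
orientation: [-0.763, -3.047, -0.001]
force: [0.4, -0.4, -0.1]
opening: 0.093
gripper_force: 0.0
```

Request:
{"fn": "arm_command", "kwargs": {
  "increments": [
    [-0.25, -0.05, 0.07, 0, 0, 0.01],
    [-0.5, -0.1, 0.14, 0, 0, 0.02],
    [-0.846, -0.151, 0.229, 0, 0, 0.037],
    [-0.846, -0.151, 0.229, 0, 0, 0.037],
    [-0.846, -0.151, 0.229, 0, 0, 0.037]
  ]
}}

```text
t: 2.22
tool_pos: [0.557, 0.2621, 0.2676]
orientation: [-0.936, -2.998, -0.001]
force: [-0.0, -0.1, -0.4]
opening: 0.0931
gripper_force: 0.0
```

Run:
```python
from h import *
plan((.557,.26,.023,55))
s=read_camera("scene");c=read_camera("top")
A=cv2.resize(s["image"][190:290,230:420,::-1],(800,421),interpolation=cv2.INTER_CUBIC);cv2.imwrite("pics/d.png",A)
cv2.imwrite("pics/t1.png",c["image"][:,:,::-1])
```

```text
now [0.557  0.2621 0.1006] cl 55.3
[5.57e-01 2.60e-01 2.30e-02 5.50e+01]
    [-0.006, -0.009, 0.388, 0.0, -0.0, 0.002] rows>= 1.2
```

View pics/d.png

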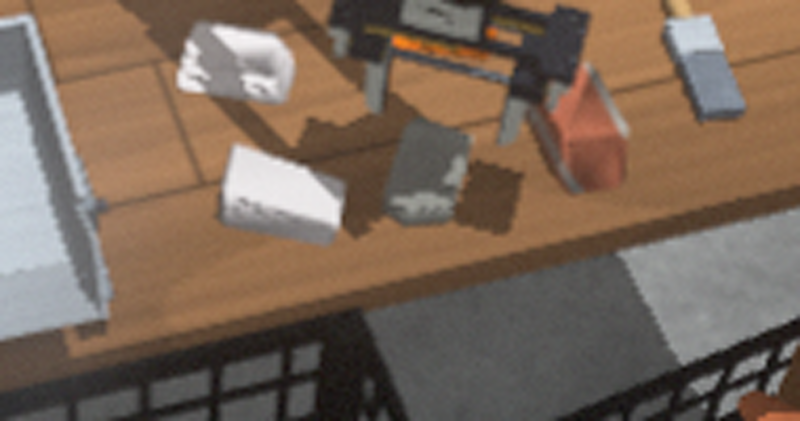

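The picture shows the gripper straddling the slab at (430,170), with no neighbour in its way. I descend and close.

Request:
{"fn": "arm_command", "kwargs": {
  "increments": [
    [0, 0, 0.15, 0, 0, 0],
    [-0.006, -0.009, 0.28, 0, 0, 0.002],
    [-0.006, -0.009, 0.34, 0, 0, 0.002],
    [-0.006, -0.009, 0.38, 0, 0, 0.002],
    [-0.006, -0.009, 0.385, 0, 0, 0.002]
  ]
}}

```text
t: 2.95
tool_pos: [0.5574, 0.2592, 0.1907]
orientation: [0.946, 2.995, 0.0]
force: [-0.3, 0.4, -0.4]
opening: 0.0924
gripper_force: 0.0
```

Request:
{"fn": "arm_command", "kwargs": {
  "increments": [
    [0, 0, 0, 0, 0, 0],
    [0, 0, 0, 0, 0, 0],
    [0, 0, 0, 0, 0, 0],
    [0, 0, 0, 0, 0, 0],
    [0, 0, 0, 0, 0, 0]
  ],
  "fingers": 1
}}

```text
t: 3.58
tool_pos: [0.5575, 0.2586, 0.1905]
orientation: [0.948, 2.995, 0.0]
force: [-0.5, -0.3, 1.4]
opening: 0.0553
gripper_force: 40.0
```

Request:
{"fn": "arm_command", "kwargs": {
  "increments": [
    [0, 0, 0, 0, 0, 0],
    [0, 0, -0.1, 0, 0, 0],
    [0, 0, -0.25, 0, 0, 0],
    [0, 0, -0.4, 0, 0, 0],
    [0, 0, -0.5, 0, 0, 0]
  ]
}}

```text
t: 4.2
tool_pos: [0.5577, 0.2588, 0.2929]
orientation: [0.947, 2.994, 0.002]
force: [-0.2, 0.5, -4.5]
opening: 0.0559
gripper_force: 40.0
```

Run:
```python
from h import *
x,y=pan(.058,0)
plan((x,y,.27,-1.4),(x,y,.156,-1.4),(x,y,.28,-1.4),(.545,.392,.27,87.6),(.545,.392,.09,87.6))
```

```text
now [0.5577 0.2588 0.1259] cl 54.9
[ 0.615 -0.161  0.27  -1.4  ]
    [-0.481, -0.517, -0.241, 0.0, 0.0, 0.104] rows>= 2.4
    [-0.622, -0.335, -0.24, 0.0, 0.0, 0.104] rows>= 2.4
    [-0.696, -0.118, -0.24, 0.0, 0.0, 0.104] rows>= 2.4
[ 0.615 -0.161  0.156 -1.4  ]
    [0.0, 0.0, 0.57, 0.0, 0.0, 0.0] rows>= 1.8
[ 0.615 -0.161  0.28  -1.4  ]
    [0.0, 0.0, -0.62, 0.0, 0.0, 0.0] rows>= 2.0
[ 0.545  0.392  0.27  87.6  ]
    [0.919, -0.139, 0.017, 0.0, 0.0, -0.165] rows>= 3.0
    [0.867, 0.334, 0.017, 0.0, 0.0, -0.165] rows>= 3.0
    [0.588, 0.719, 0.017, 0.0, 0.0, -0.165] rows>= 3.0
[ 0.545  0.392  0.09  87.6  ]
    [0.0, 0.0, 0.9, 0.0, 0.0, 0.0] rows>= 2.9
```

Laying the slab crosswise by the lip would jam a finger on the slope, so it goes into the back column instead. I re-plan for that.

Run:
```python
from h import *
x,y=pan(-.033,-.042)
plan((x,-.02,.28,88.6),(x,y,.27,88.6),(x,y,.157,88.6),(x,y,.28,88.6),(.545,.392,.25,87.6),(.545,.392,.09,87.6))
```

```text
now [0.5577 0.2588 0.1259] cl 54.9
[ 5.23e-01 -2.00e-02  2.80e-01  8.86e+01]
    [-0.33, -0.619, -0.386, 0.0, 0.0, -0.094] rows>= 2.6
    [-0.136, -0.689, -0.386, 0.0, 0.0, -0.094] rows>= 2.6
[ 0.523 -0.201  0.27  88.6  ]
    [-0.022, -0.904, 0.05, 0.0, 0.0, 0.0] rows>= 2.9
[ 0.523 -0.201  0.157 88.6  ]
    [0.0, 0.0, 0.565, 0.0, 0.0, 0.0] rows>= 1.8
[ 0.523 -0.201  0.28  88.6  ]
    [0.0, 0.0, -0.615, 0.0, 0.0, 0.0] rows>= 2.0
[ 0.545  0.392  0.25  87.6  ]
    [-0.013, 0.989, 0.05, 0.0, 0.0, 0.002] rows>= 3.2
    [-0.007, 0.989, 0.05, 0.0, 0.0, 0.002] rows>= 3.2
    [-0.001, 0.989, 0.05, 0.0, 0.0, 0.002] rows>= 3.2
[ 0.545  0.392  0.09  87.6  ]
    [0.0, 0.0, 0.8, 0.0, 0.0, 0.0] rows>= 2.6
```

Request:
{"fn": "arm_command", "kwargs": {
  "increments": [
    [-0.06, -0.12, -0.08, 0, 0, -0.02],
    [-0.16, -0.3, -0.2, 0, 0, -0.045],
    [-0.26, -0.5, -0.3, 0, 0, -0.07],
    [-0.33, -0.619, -0.386, 0, 0, -0.094],
    [-0.33, -0.619, -0.386, 0, 0, -0.094]
  ]
}}

```text
t: 4.82
tool_pos: [0.5405, 0.1177, 0.3697]
orientation: [0.499, 3.099, 0.001]
force: [0.1, 0.1, -4.5]
opening: 0.0553
gripper_force: 40.0
```

Request:
{"fn": "arm_command", "kwargs": {
  "increments": [
    [-0.03, -0.15, -0.1, 0, 0, -0.02],
    [-0.07, -0.35, -0.22, 0, 0, -0.05],
    [-0.1, -0.55, -0.3, 0, 0, -0.075],
    [-0.136, -0.689, -0.386, 0, 0, -0.094],
    [-0.136, -0.689, -0.386, 0, 0, -0.094]
  ]
}}

```text
t: 5.45
tool_pos: [0.5233, -0.021, 0.4459]
orientation: [0.039, 3.139, -0.001]
force: [-0.3, -0.0, -4.1]
opening: 0.056
gripper_force: 40.0
```

Request:
{"fn": "arm_command", "kwargs": {
  "increments": [
    [-0.005, -0.2, 0, 0, 0, 0],
    [-0.01, -0.5, 0.02, 0, 0, 0],
    [-0.022, -0.75, 0.04, 0, 0, 0],
    [-0.022, -0.904, 0.05, 0, 0, 0],
    [-0.022, -0.904, 0.05, 0, 0, 0]
  ]
}}

```text
t: 6.08
tool_pos: [0.5235, -0.2016, 0.4329]
orientation: [-0.04, -3.139, -0.002]
force: [0.3, 0.2, -3.4]
opening: 0.0557
gripper_force: 40.0
```

Run:
```python
from h import *
x,y=pan(-.033,-.042)
print(read_state()["opening"])
plan((x,y,.157,88.6))
s=read_camera("scene")
A=cv2.resize(s["image"][140:300,130:300,::-1],(638,600),interpolation=cv2.INTER_CUBIC);cv2.imwrite("pics/e.png",A)
```

```text
0.055716354982837106
now [ 0.5235 -0.2016  0.2659] cl 88.5
[ 0.523 -0.201  0.157 88.6  ]
    [0.001, 0.003, 0.544, 0.0, -0.001, -0.0] rows>= 1.7
```

View pics/e.png

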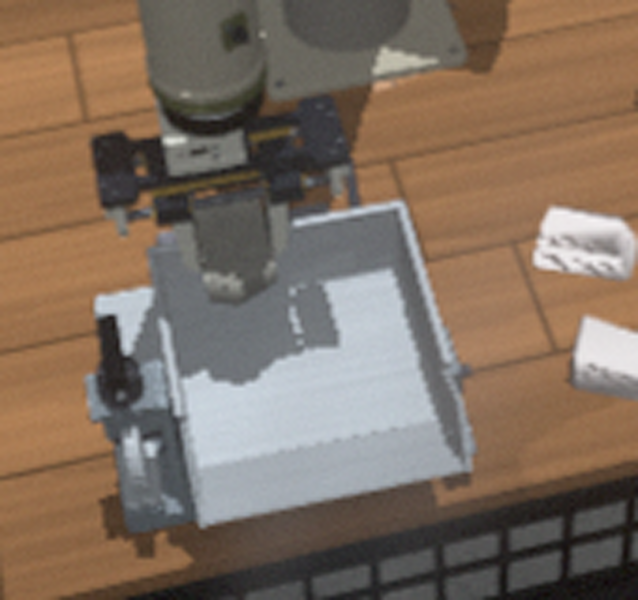

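The slab is held over the back right of the pan, around (240,240), clear of the knob at (115,345). I lower it, let go and go up.

Request:
{"fn": "arm_command", "kwargs": {
  "increments": [
    [0, 0, 0.15, 0, 0, 0],
    [0, 0, 0.32, 0, 0, 0],
    [0, 0, 0.45, 0, 0, 0],
    [0, 0, 0.52, 0, 0, 0],
    [0, 0, 0.544, 0, 0, 0]
  ]
}}

```text
t: 6.75
tool_pos: [0.5236, -0.1997, 0.3252]
orientation: [-0.033, -3.14, -0.001]
force: [-0.6, -0.7, -3.6]
opening: 0.0554
gripper_force: 40.0
```

Request:
{"fn": "arm_command", "kwargs": {
  "increments": [
    [0, 0, 0, 0, 0, 0],
    [0, 0, 0, 0, 0, 0],
    [0, 0, 0, 0, 0, 0],
    [0, 0, 0, 0, 0, 0],
    [0, 0, 0, 0, 0, 0]
  ],
  "fingers": -0.45
}}

```text
t: 7.38
tool_pos: [0.5235, -0.201, 0.3262]
orientation: [0.035, 3.141, -0.0]
force: [-0.3, 0.2, 0.5]
opening: 0.0672
gripper_force: 0.0
```

Request:
{"fn": "arm_command", "kwargs": {
  "increments": [
    [0, 0, -0.1, 0, 0, 0],
    [0, 0, -0.25, 0, 0, 0],
    [0, 0, -0.45, 0, 0, 0],
    [0, 0, -0.62, 0, 0, 0],
    [0, 0, -0.62, 0, 0, 0]
  ]
}}

```text
t: 8.0
tool_pos: [0.524, -0.2011, 0.4556]
orientation: [0.035, 3.134, -0.005]
force: [0.1, 0.8, -0.2]
opening: 0.0674
gripper_force: 0.0
```

Request:
{"fn": "arm_command", "kwargs": {
  "increments": [
    [-0.01, 0.25, 0, 0, 0, 0],
    [-0.01, 0.55, 0, 0, 0, 0],
    [-0.01, 0.85, 0.03, 0, 0, 0],
    [-0.013, 0.989, 0.05, 0, 0, 0],
    [-0.013, 0.989, 0.05, 0, 0, 0]
  ],
  "fingers": -1
}}

```text
t: 8.62
tool_pos: [0.5301, -0.0013, 0.4394]
orientation: [-0.03, -3.14, -0.001]
force: [0.0, -0.1, 0.8]
opening: 0.0929
gripper_force: 0.0
```

Request:
{"fn": "arm_command", "kwargs": {
  "increments": [
    [-0.01, 0.25, 0, 0, 0, 0],
    [-0.01, 0.55, 0, 0, 0, 0],
    [-0.01, 0.85, 0.03, 0, 0, 0],
    [-0.01, 0.989, 0.05, 0, 0, 0],
    [-0.01, 0.989, 0.05, 0, 0, 0]
  ]
}}

```text
t: 9.25
tool_pos: [0.5368, 0.1952, 0.4293]
orientation: [-0.032, -3.14, 0.001]
force: [0.2, -0.0, -0.8]
opening: 0.0931
gripper_force: 0.0
```

```bash
cat >> h.py <<'E'
def stones():
    c=read_camera("top");im=c["image"];hsv=cv2.cvtColor(im,cv2.COLOR_RGB2HSV);lab=cv2.cvtColor(im,cv2.COLOR_RGB2LAB).astype(int)
    S,V=hsv[...,1],hsv[...,2]; u=lambda m:(m*255).astype(np.uint8)
    for n,m,z,r in(("corb",u((S<50)&(V>90)),.022,[200,140,242,180]),("mould",u((S<50)&(V>90)),.022,[200,176,242,216]),("brick red",u(lab[...,1]>152),.036,[140,140,180,178])):
        try: print(n,rect(c,m,z,r))
        except Exception as e: print(n,"none")
    return im
E
python3 - <<'E'
from h import *
im=stones()
s=read_camera("scene")["image"]
a=cv2.resize(im[90:240,120:370],(800,480))[:,:,::-1]
cv2.imwrite("pics/f.png",a)
plan((.545,.392,.25,87.6),(.545,.392,.09,87.6))
E
```

```text
corb (array([568.6, 168.8]), 186, 102, 39.9)
mould (array([409.9, 156.3]), 162, 128, 1.0)
brick red (array([545.1, 391.7]), 86, 43, -5.1)
now [0.5371 0.1934 0.2629] cl 88.7
[ 0.545  0.392  0.25  87.6  ]
    [-0.017, 0.994, 0.064, -0.0, -0.0, 0.006] rows>= 3.2
[ 0.545  0.392  0.09  87.6  ]
    [0.0, 0.0, 0.8, 0.0, 0.0, 0.0] rows>= 2.6
```

View pics/f.png

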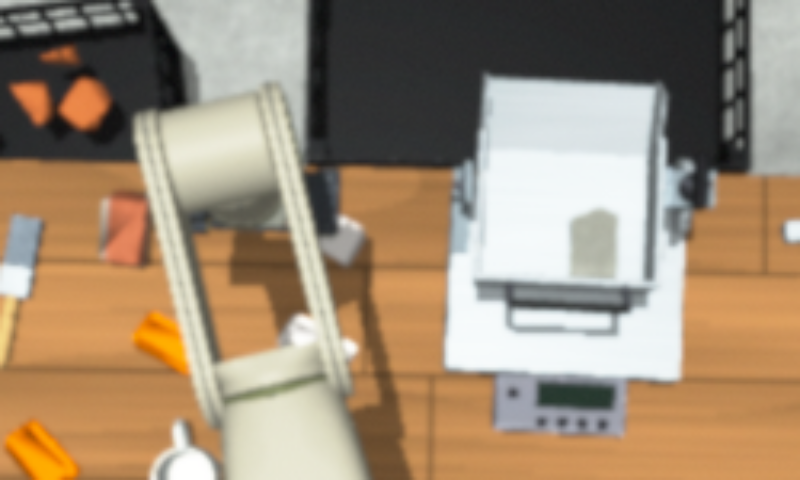

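The slab lies in the pan at (592,245). The brick at (125,228) hasn't moved. I fetch it now, gripping it high.

Request:
{"fn": "arm_command", "kwargs": {
  "increments": [
    [0, 0.25, 0, 0, 0, 0],
    [-0.01, 0.55, 0.03, 0, 0, 0.003],
    [-0.017, 0.85, 0.06, 0, 0, 0.006],
    [-0.017, 0.994, 0.064, 0, 0, 0.006],
    [-0.017, 0.994, 0.064, 0, 0, 0.006]
  ]
}}

```text
t: 9.98
tool_pos: [0.5451, 0.3933, 0.4167]
orientation: [-0.064, -3.141, 0.001]
force: [0.3, -1.7, 0.1]
opening: 0.0928
gripper_force: 0.0
```

Request:
{"fn": "arm_command", "kwargs": {
  "increments": [
    [0, 0, 0.2, 0, 0, 0],
    [0, 0, 0.45, 0, 0, 0],
    [0, 0, 0.7, 0, 0, 0],
    [0, 0, 0.8, 0, 0, 0],
    [0, 0, 0.8, 0, 0, 0]
  ]
}}

```text
t: 10.6
tool_pos: [0.5449, 0.3916, 0.2563]
orientation: [-0.067, -3.139, 0.002]
force: [0.5, 0.1, 0.4]
opening: 0.0928
gripper_force: 0.0
```

Run:
```python
from h import *
plan((.545,.392,.036,87))
s=read_camera("scene")["image"]
print(proj(read_camera("scene"),[.545,.392,.036]))
cv2.imwrite("pics/g.png",cv2.resize(s[170:270,300:430],(650,500))[:,:,::-1])
```

```text
now [0.5449 0.3916 0.0893] cl 87.6
[5.45e-01 3.92e-01 3.60e-02 8.70e+01]
    [-0.001, 0.002, 0.267, -0.001, -0.001, 0.003] rows>= 0.9
[365.90728715 216.28585798]
```

View pics/g.png

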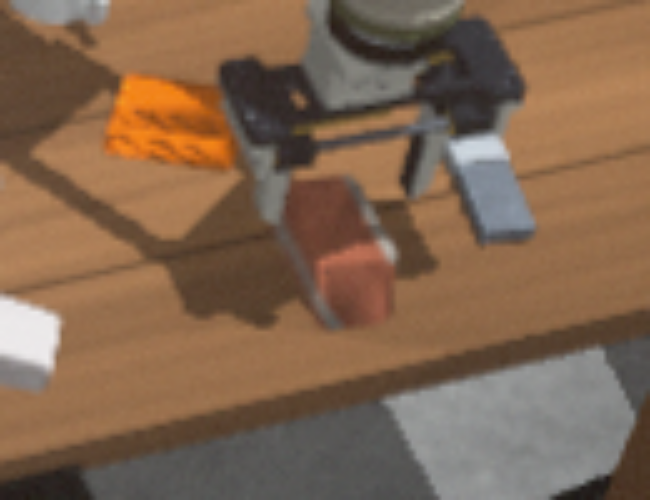

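The gripper straddles the brick at (335,250); its slanted end faces the far side, so I grip 10 mm nearer to me.

Request:
{"fn": "arm_command", "kwargs": {
  "increments": [
    [0.02, 0, 0.08, 0, 0, 0],
    [0.05, 0, 0.16, 0, 0, 0.003],
    [0.05, 0, 0.22, 0, 0, 0.003],
    [0.05, 0, 0.26, 0, 0, 0.003],
    [0.05, 0, 0.267, 0, 0, 0.003]
  ]
}}

```text
t: 11.32
tool_pos: [0.5344, 0.3935, 0.2027]
orientation: [-0.079, -3.139, 0.001]
force: [0.5, 0.6, -0.3]
opening: 0.0931
gripper_force: 0.0
```

Request:
{"fn": "arm_command", "kwargs": {
  "increments": [
    [0, 0, 0, 0, 0, 0],
    [0, 0, 0, 0, 0, 0],
    [0, 0, 0, 0, 0, 0],
    [0, 0, 0, 0, 0, 0],
    [0, 0, 0, 0, 0, 0]
  ],
  "fingers": 1
}}

```text
t: 11.95
tool_pos: [0.5347, 0.3938, 0.204]
orientation: [0.079, 3.14, 0.001]
force: [0.3, 0.7, 1.3]
opening: 0.0539
gripper_force: 39.8
```

Request:
{"fn": "arm_command", "kwargs": {
  "increments": [
    [0, 0, 0, 0, 0, 0],
    [0, 0, -0.1, 0, 0, 0],
    [0, 0, -0.3, 0, 0, 0],
    [0, 0, -0.55, 0, 0, 0],
    [0, 0, -0.8, 0, 0, 0]
  ]
}}

```text
t: 12.58
tool_pos: [0.5342, 0.3932, 0.3655]
orientation: [-0.079, -3.14, 0.001]
force: [0.5, -0.4, -4.9]
opening: 0.0534
gripper_force: 39.8
```

Run:
```python
from h import *
x,y=pan(.057,.010)
stones()
plan((x,.02,.285,-1.4),(x,y,.285,-1.4),(x,y,.169,-1.4))
```

```text
corb (array([552.1, 135.9]), 98, 55, 62.6)
mould (array([401.6, 144.6]), 96, 54, 60.8)
brick red none
now [0.5355 0.3941 0.208 ] cl 87.1
[ 0.614  0.02   0.285 -1.4  ]
    [-0.245, -0.923, -0.196, 0.002, 0.0, 0.246] rows>= 4.1
    [-0.82, -0.491, -0.192, 0.002, 0.0, 0.246] rows>= 4.1
[ 0.614 -0.151  0.285 -1.4  ]
    [-0.855, 0.021, 0.0, 0.0, 0.0, 0.0] rows>= 2.7
[ 0.614 -0.151  0.169 -1.4  ]
    [0.0, 0.0, 0.58, 0.0, 0.0, 0.0] rows>= 1.9
```

Request:
{"fn": "arm_command", "kwargs": {
  "increments": [
    [-0.02, -0.15, -0.1, 0, 0, 0.05],
    [-0.08, -0.4, -0.19, 0, 0, 0.1],
    [-0.16, -0.65, -0.19, 0, 0, 0.155],
    [-0.22, -0.85, -0.19, 0, 0, 0.21],
    [-0.245, -0.923, -0.196, 0, 0, 0.246]
  ]
}}

```text
t: 13.25
tool_pos: [0.5744, 0.204, 0.403]
orientation: [-1.267, -2.874, 0.002]
force: [-0.4, 0.4, -4.2]
opening: 0.0538
gripper_force: 39.8
```

Request:
{"fn": "arm_command", "kwargs": {
  "increments": [
    [-0.1, -0.1, -0.05, 0, 0, 0.05],
    [-0.35, -0.22, -0.1, 0, 0, 0.1],
    [-0.55, -0.35, -0.15, 0, 0, 0.155],
    [-0.75, -0.45, -0.19, 0, 0, 0.21],
    [-0.82, -0.491, -0.19, 0, 0, 0.246]
  ]
}}

```text
t: 13.88
tool_pos: [0.6139, 0.0169, 0.4421]
orientation: [2.256, 2.184, 0.0]
force: [-0.3, 0.7, -4.1]
opening: 0.054
gripper_force: 39.8
```

Request:
{"fn": "arm_command", "kwargs": {
  "increments": [
    [-0.15, 0, 0, 0, 0, 0],
    [-0.4, 0.01, 0, 0, 0, 0],
    [-0.65, 0.02, 0, 0, 0, 0],
    [-0.855, 0.021, 0, 0, 0, 0],
    [-0.855, 0.021, 0, 0, 0, 0]
  ]
}}

```text
t: 14.5
tool_pos: [0.6128, -0.1544, 0.4407]
orientation: [-2.254, -2.188, 0.002]
force: [-0.3, 0.7, -4.1]
opening: 0.0541
gripper_force: 39.8
```

Run:
```python
from h import *
x,y=pan(.057,.010)
print(read_state()["opening"])
plan((x,y,.17,-1.4))
```

```text
0.05410517103106861
now [ 0.6128 -0.1544  0.2737] cl -1.7
[ 0.614 -0.151  0.17  -1.4  ]
    [0.017, 0.007, 0.518, -0.0, 0.0, -0.002] rows>= 1.7
```

Request:
{"fn": "arm_command", "kwargs": {
  "increments": [
    [0.01, 0, 0.12, 0, 0, 0],
    [0.017, 0.007, 0.28, 0, 0, -0.002],
    [0.017, 0.007, 0.42, 0, 0, -0.002],
    [0.017, 0.007, 0.5, 0, 0, -0.002],
    [0.017, 0.007, 0.518, 0, 0, -0.002]
  ]
}}

```text
t: 15.12
tool_pos: [0.6147, -0.1473, 0.3364]
orientation: [-2.24, -2.199, 0.002]
force: [-3.5, 2.3, -2.7]
opening: 0.0535
gripper_force: 39.8
```

Request:
{"fn": "arm_command", "kwargs": {
  "increments": [
    [0, 0, 0, 0, 0, 0],
    [0, 0, 0, 0, 0, 0],
    [0, 0, 0, 0, 0, 0],
    [0, 0, 0, 0, 0, 0],
    [0, 0, 0, 0, 0, 0]
  ],
  "fingers": -0.45
}}

```text
t: 15.75
tool_pos: [0.6151, -0.148, 0.3376]
orientation: [2.242, 2.2, 0.0]
force: [0.6, -0.2, -0.2]
opening: 0.0675
gripper_force: 0.0
```

Request:
{"fn": "arm_command", "kwargs": {
  "increments": [
    [0, 0, -0.1, 0, 0, 0],
    [0, 0, -0.25, 0, 0, 0],
    [0, 0, -0.45, 0, 0, 0],
    [0, 0, -0.55, 0, 0, 0],
    [0, 0, -0.55, 0, 0, 0]
  ]
}}

```text
t: 16.38
tool_pos: [0.6155, -0.148, 0.45]
orientation: [2.24, 2.197, 0.003]
force: [-0.2, -1.1, 0.3]
opening: 0.0673
gripper_force: 0.0
```

Run:
```python
from h import *
stones()
plan((.552,.136,.2,-27.4),(.552,.136,.024,-27.4),)
```

```text
corb (array([552.1, 135.9]), 98, 55, 62.6)
mould (array([401.9, 144.4]), 96, 54, 60.1)
brick red none
now [ 0.6152 -0.148   0.2807] cl -1.1
[  0.552   0.136   0.2   -27.4  ]
    [0.707, -0.172, 0.201, 0.0, 0.0, 0.073] rows>= 2.4
    [0.649, -0.328, 0.201, 0.0, 0.0, 0.073] rows>= 2.4
[ 5.52e-01  1.36e-01  2.40e-02 -2.74e+01]
    [0.0, 0.0, 0.88, 0.0, 0.0, 0.0] rows>= 2.8
```

Request:
{"fn": "arm_command", "kwargs": {
  "increments": [
    [0.15, -0.04, 0, 0, 0, 0.02],
    [0.35, -0.09, 0, 0, 0, 0.04],
    [0.55, -0.14, 0.02, 0, 0, 0.06],
    [0.707, -0.172, 0.05, 0, 0, 0.073],
    [0.707, -0.172, 0.05, 0, 0, 0.073]
  ],
  "fingers": -1
}}

```text
t: 17.05
tool_pos: [0.5826, -0.0039, 0.4345]
orientation: [-2.474, -1.93, 0.005]
force: [-0.2, -1.2, 0.0]
opening: 0.0927
gripper_force: 0.0
```

Request:
{"fn": "arm_command", "kwargs": {
  "increments": [
    [0.15, -0.08, 0.05, 0, 0, 0.02],
    [0.35, -0.17, 0.15, 0, 0, 0.04],
    [0.5, -0.26, 0.26, 0, 0, 0.06],
    [0.649, -0.328, 0.35, 0, 0, 0.073],
    [0.649, -0.328, 0.35, 0, 0, 0.073]
  ]
}}

```text
t: 17.68
tool_pos: [0.5507, 0.1368, 0.364]
orientation: [-2.68, -1.635, 0.008]
force: [-0.3, -0.8, 0.8]
opening: 0.0928
gripper_force: 0.0
```

Run:
```python
from h import *
plan((.552,.136,.07,-27.4),(.552,.136,.024,-27.4))
s=read_camera("scene")["image"]
cv2.imwrite("pics/i.png",cv2.resize(s[150:300,140:350],(770,550))[:,:,::-1])
```

```text
now [0.5507 0.1368 0.197 ] cl -27.2
[  0.552   0.136   0.07  -27.4  ]
    [0.001, 0.011, 0.635, -0.001, 0.001, 0.001] rows>= 2.0
[ 5.52e-01  1.36e-01  2.40e-02 -2.74e+01]
    [0.0, 0.0, 0.23, 0.0, 0.0, 0.0] rows>= 0.7
```

View pics/i.png

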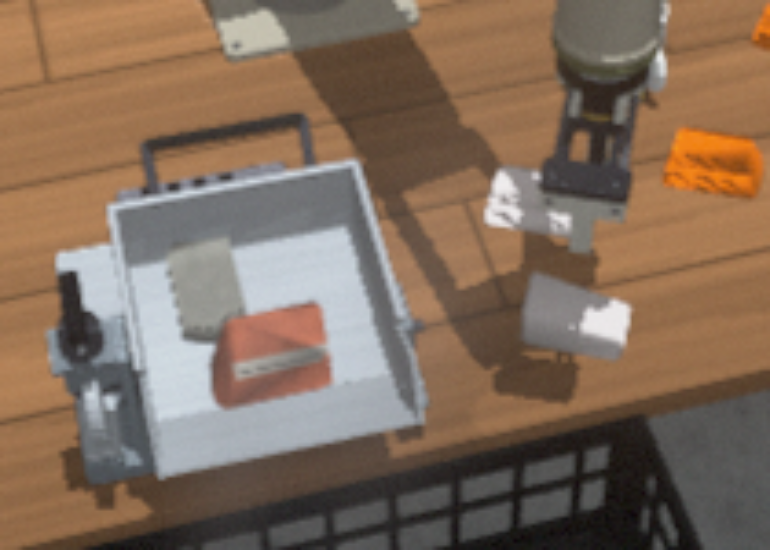

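The slab and brick lie in the pan at (205,290) and (270,355), and the corbel at (575,315) is under the gripper. I grasp it.

Request:
{"fn": "arm_command", "kwargs": {
  "increments": [
    [0, 0, 0.15, 0, 0, 0],
    [0, 0.01, 0.35, 0, 0, 0],
    [0, 0.01, 0.55, 0, 0, 0],
    [0, 0.01, 0.635, 0, 0, 0.001],
    [0, 0.01, 0.635, 0, 0, 0.001]
  ]
}}

```text
t: 18.35
tool_pos: [0.5535, 0.1341, 0.2396]
orientation: [-2.687, -1.627, 0.003]
force: [-0.5, 0.9, -0.7]
opening: 0.0929
gripper_force: 0.0
```

Request:
{"fn": "arm_command", "kwargs": {
  "increments": [
    [0, 0, 0.08, 0, 0, 0],
    [0, 0, 0.16, 0, 0, 0],
    [0, 0, 0.21, 0, 0, 0],
    [0, 0, 0.225, 0, 0, 0],
    [0, 0, 0.225, 0, 0, 0]
  ]
}}

```text
t: 18.98
tool_pos: [0.5535, 0.1352, 0.1952]
orientation: [-2.686, -1.629, 0.001]
force: [1.0, 0.6, 0.4]
opening: 0.0926
gripper_force: 0.0
```

Request:
{"fn": "arm_command", "kwargs": {
  "increments": [
    [0, 0, 0, 0, 0, 0],
    [0, 0, 0, 0, 0, 0],
    [0, 0, 0, 0, 0, 0],
    [0, 0, 0, 0, 0, 0],
    [0, 0, 0, 0, 0, 0]
  ],
  "fingers": 1
}}

```text
t: 19.6
tool_pos: [0.5534, 0.1352, 0.1954]
orientation: [-2.686, -1.628, 0.0]
force: [-0.8, 0.1, 0.1]
opening: 0.0501
gripper_force: 39.8
```

Request:
{"fn": "arm_command", "kwargs": {
  "increments": [
    [0, 0, 0, 0, 0, 0],
    [0, 0, -0.1, 0, 0, 0],
    [0, 0, -0.3, 0, 0, 0],
    [0, 0, -0.6, 0, 0, 0],
    [0, 0, -0.9, 0, 0, 0]
  ]
}}

```text
t: 20.23
tool_pos: [0.553, 0.135, 0.3778]
orientation: [2.686, 1.629, -0.0]
force: [1.0, 0.8, -4.1]
opening: 0.0498
gripper_force: 39.7
```

Run:
```python
from h import *
x,y=pan(-.035,-.042)
plan((x,.0,.31,-91.4),(x,y,.31,-91.4),(x,y,.183,-91.4))
```

```text
now [0.553  0.135  0.2108] cl -27.6
[  0.521   0.      0.31  -91.4  ]
    [-0.336, 0.085, -0.248, 0.0, 0.0, 0.177] rows>= 3.0
    [-0.24, 0.25, -0.248, 0.0, 0.0, 0.177] rows>= 3.0
[  0.521  -0.201   0.31  -91.4  ]
    [0.025, 1.003, 0.0, 0.0, 0.0, 0.0] rows>= 3.2
[  0.521  -0.201   0.183 -91.4  ]
    [0.0, 0.0, 0.635, 0.0, 0.0, 0.0] rows>= 2.0
```

Request:
{"fn": "arm_command", "kwargs": {
  "increments": [
    [-0.05, 0.01, -0.08, 0, 0, 0.04],
    [-0.13, 0.03, -0.15, 0, 0, 0.09],
    [-0.22, 0.05, -0.22, 0, 0, 0.13],
    [-0.336, 0.085, -0.26, 0, 0, 0.177],
    [-0.336, 0.085, -0.26, 0, 0, 0.177]
  ]
}}

```text
t: 20.85
tool_pos: [0.5373, 0.0664, 0.4292]
orientation: [3.03, 0.824, 0.003]
force: [-0.4, -0.3, -4.5]
opening: 0.0501
gripper_force: 39.7
```

Request:
{"fn": "arm_command", "kwargs": {
  "increments": [
    [-0.05, 0.05, -0.08, 0, 0, 0.04],
    [-0.12, 0.12, -0.15, 0, 0, 0.09],
    [-0.18, 0.19, -0.22, 0, 0, 0.13],
    [-0.24, 0.25, -0.24, 0, 0, 0.177],
    [-0.24, 0.25, -0.24, 0, 0, 0.177]
  ]
}}

```text
t: 21.48
tool_pos: [0.5215, -0.0001, 0.476]
orientation: [3.141, -0.034, 0.001]
force: [0.6, 0.2, -5.0]
opening: 0.0497
gripper_force: 39.7
```

Request:
{"fn": "arm_command", "kwargs": {
  "increments": [
    [0.01, 0.2, 0, 0, 0, 0],
    [0.02, 0.45, 0, 0, 0, 0],
    [0.025, 0.7, 0, 0, 0, 0],
    [0.025, 0.9, 0, 0, 0, 0],
    [0.025, 1, 0, 0, 0, 0]
  ]
}}

```text
t: 22.1
tool_pos: [0.5222, -0.2009, 0.4747]
orientation: [-3.141, 0.031, 0.001]
force: [0.4, -0.5, -4.4]
opening: 0.0499
gripper_force: 39.7
```

Run:
```python
from h import *
x,y=pan(-.035,-.042)
print(read_state()["opening"])
plan((x,y,.186,-91.4))
```

```text
0.04986540829894648
now [ 0.5222 -0.2009  0.3077] cl -91.1
[  0.521  -0.201   0.186 -91.4  ]
    [-0.006, -0.0, 0.608, -0.0, 0.0, 0.002] rows>= 1.9
```

Next I release the corbel with a small opening, rise, and travel back towards the moulding.

Request:
{"fn": "arm_command", "kwargs": {
  "increments": [
    [0, 0, 0.15, 0, 0, 0],
    [0, 0, 0.33, 0, 0, 0],
    [-0.006, 0, 0.48, 0, 0, 0],
    [-0.006, 0, 0.58, 0, 0, 0],
    [-0.006, 0, 0.605, 0, 0, 0]
  ]
}}

```text
t: 22.72
tool_pos: [0.521, -0.199, 0.3532]
orientation: [-3.14, 0.032, 0.002]
force: [-0.5, 0.3, -3.5]
opening: 0.0496
gripper_force: 39.7
```

Request:
{"fn": "arm_command", "kwargs": {
  "increments": [
    [0, 0, 0, 0, 0, 0],
    [0, 0, 0, 0, 0, 0],
    [0, 0, 0, 0, 0, 0],
    [0, 0, 0, 0, 0, 0],
    [0, 0, 0, 0, 0, 0]
  ],
  "fingers": -0.4
}}

```text
t: 23.35
tool_pos: [0.521, -0.1999, 0.3546]
orientation: [3.141, -0.035, 0.001]
force: [-0.3, 1.0, -1.2]
opening: 0.0649
gripper_force: 0.0
```

Request:
{"fn": "arm_command", "kwargs": {
  "increments": [
    [0, 0, -0.1, 0, 0, 0],
    [0, 0, -0.25, 0, 0, 0],
    [0, 0, -0.45, 0, 0, 0],
    [0, 0, -0.6, 0, 0, 0],
    [0, 0, -0.6, 0, 0, 0]
  ]
}}

```text
t: 23.98
tool_pos: [0.5213, -0.2, 0.4792]
orientation: [3.138, -0.035, 0.01]
force: [1.2, -0.2, -0.4]
opening: 0.0649
gripper_force: 0.0
```

Run:
```python
from h import *
stones()
plan((.45,.04,.28,-50),(.402,.144,.15,-29.2),(.402,.144,.022,-29.2))
```

```text
corb (array([639.9, 195.3]), 63, 4, -88.8)
mould (array([401.9, 144.4]), 96, 54, 60.1)
brick red none
now [ 0.5211 -0.1999  0.3097] cl -91.3
[ 4.5e-01  4.0e-02  2.8e-01 -5.0e+01]
    [-0.191, -0.596, 0.073, 0.0, -0.0, -0.115] rows>= 2.0
    [0.031, -0.625, 0.074, 0.0, -0.0, -0.115] rows>= 2.0
[  0.402   0.144   0.15  -29.2  ]
    [0.15, -0.553, 0.65, 0.0, 0.0, -0.116] rows>= 2.8
[ 4.02e-01  1.44e-01  2.20e-02 -2.92e+01]
    [0.0, 0.0, 0.64, 0.0, 0.0, 0.0] rows>= 2.0
```

Request:
{"fn": "arm_command", "kwargs": {
  "increments": [
    [-0.05, -0.15, 0.01, 0, 0, -0.03],
    [-0.1, -0.3, 0.03, 0, 0, -0.06],
    [-0.15, -0.45, 0.05, 0, 0, -0.09],
    [-0.191, -0.596, 0.073, 0, 0, -0.115],
    [-0.191, -0.596, 0.073, 0, 0, -0.115]
  ]
}}

```text
t: 24.65
tool_pos: [0.4848, -0.0783, 0.4582]
orientation: [-3.094, -0.534, 0.004]
force: [0.7, -0.3, -0.9]
opening: 0.0653
gripper_force: 0.0
```

Request:
{"fn": "arm_command", "kwargs": {
  "increments": [
    [0.01, -0.15, 0.01, 0, 0, -0.03],
    [0.02, -0.32, 0.03, 0, 0, -0.06],
    [0.03, -0.48, 0.05, 0, 0, -0.09],
    [0.031, -0.625, 0.074, 0, 0, -0.115],
    [0.031, -0.625, 0.074, 0, 0, -0.115]
  ],
  "fingers": -1
}}

```text
t: 25.28
tool_pos: [0.4494, 0.0408, 0.444]
orientation: [-2.95, -1.079, 0.002]
force: [0.8, -0.1, -0.0]
opening: 0.0928
gripper_force: 0.0
```

Request:
{"fn": "arm_command", "kwargs": {
  "increments": [
    [0.04, -0.15, 0.15, 0, 0, -0.03],
    [0.08, -0.3, 0.3, 0, 0, -0.06],
    [0.12, -0.45, 0.5, 0, 0, -0.09],
    [0.15, -0.553, 0.65, 0, 0, -0.116],
    [0.15, -0.553, 0.65, 0, 0, -0.116]
  ]
}}

```text
t: 25.9
tool_pos: [0.4004, 0.1437, 0.3122]
orientation: [-2.706, -1.593, 0.008]
force: [0.4, -0.5, 0.8]
opening: 0.093
gripper_force: 0.0
```

Run:
```python
from h import *
plan((.402,.144,.022,-29.5))
s=read_camera("scene")["image"]
cv2.imwrite("pics/j.png",cv2.resize(s[150:300,140:350],(770,550))[:,:,::-1])
```

```text
now [0.4004 0.1437 0.1452] cl -29.0
[ 4.02e-01  1.44e-01  2.20e-02 -2.95e+01]
    [0.008, 0.009, 0.616, -0.001, 0.001, 0.003] rows>= 2.0
```

View pics/j.png

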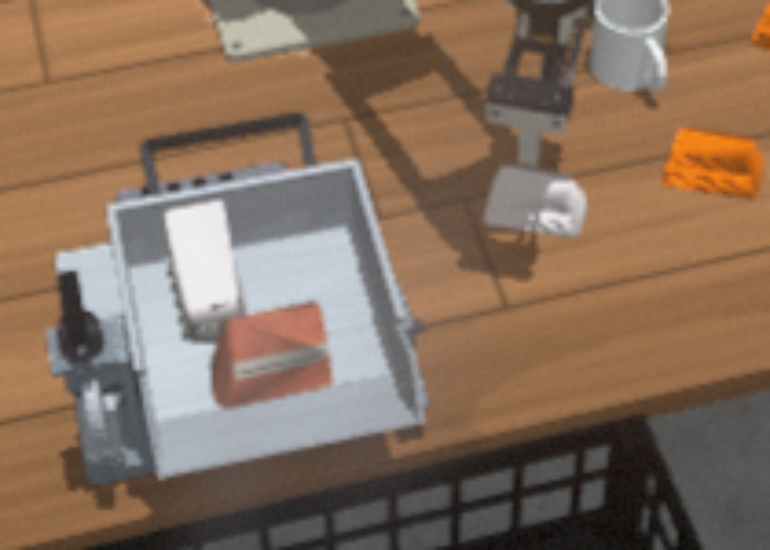

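The corbel lies stacked on the slab at (205,265). The moulding at (535,200) is under the gripper, and the mug at (630,40) is clear. I grasp the moulding by its lower part.

Request:
{"fn": "arm_command", "kwargs": {
  "increments": [
    [0, 0, 0.15, 0, 0, 0],
    [0.008, 0.009, 0.35, 0, 0, 0.003],
    [0.008, 0.009, 0.5, 0, 0, 0.003],
    [0.008, 0.009, 0.59, 0, 0, 0.003],
    [0.008, 0.009, 0.61, 0, 0, 0.003]
  ]
}}

```text
t: 26.58
tool_pos: [0.4047, 0.1435, 0.1932]
orientation: [2.716, 1.577, -0.0]
force: [0.5, 0.4, -0.7]
opening: 0.0929
gripper_force: 0.0
```

Request:
{"fn": "arm_command", "kwargs": {
  "increments": [
    [0, 0, 0, 0, 0, 0],
    [0, 0, 0, 0, 0, 0],
    [0, 0, 0, 0, 0, 0],
    [0, 0, 0, 0, 0, 0],
    [0, 0, 0, 0, 0, 0]
  ],
  "fingers": 1
}}

```text
t: 27.2
tool_pos: [0.4035, 0.1448, 0.1932]
orientation: [-2.714, -1.582, 0.0]
force: [-2.7, 1.7, 5.3]
opening: 0.0518
gripper_force: 40.0
```

Request:
{"fn": "arm_command", "kwargs": {
  "increments": [
    [0, 0, 0, 0, 0, 0],
    [0, 0, -0.1, 0, 0, 0],
    [0, 0, -0.3, 0, 0, 0],
    [0, 0, -0.6, 0, 0, 0],
    [0, 0, -0.9, 0, 0, 0]
  ]
}}

```text
t: 27.82
tool_pos: [0.4031, 0.1443, 0.3736]
orientation: [-2.714, -1.582, 0.003]
force: [1.7, 0.3, -3.9]
opening: 0.0519
gripper_force: 40.0
```

Run:
```python
from h import *
x,y=pan(-.034,.054)
plan((x,.1,.3,-70),(x,y,.28,-91.4),(x,y,.155,-91.4))
```

```text
now [0.4031 0.1443 0.2066] cl -29.5
[  0.524   0.1     0.3   -70.   ]
    [0.105, 0.636, -0.468, -0.0, 0.001, 0.225] rows>= 3.8
[  0.524  -0.105   0.28  -91.4  ]
    [-0.35, 0.962, 0.1, 0.0, 0.0, 0.119] rows>= 3.3
[  0.524  -0.105   0.155 -91.4  ]
    [0.0, 0.0, 0.625, 0.0, 0.0, 0.0] rows>= 2.0
```

Request:
{"fn": "arm_command", "kwargs": {
  "increments": [
    [0.02, 0.1, -0.1, 0, 0, 0.05],
    [0.05, 0.25, -0.22, 0, 0, 0.1],
    [0.08, 0.42, -0.34, 0, 0, 0.155],
    [0.1, 0.58, -0.44, 0, 0, 0.21],
    [0.105, 0.636, -0.468, 0, 0, 0.225]
  ]
}}

```text
t: 28.45
tool_pos: [0.5261, 0.0993, 0.4669]
orientation: [3.094, 0.539, 0.001]
force: [0.2, 0.7, -3.7]
opening: 0.0517
gripper_force: 40.0
```

Request:
{"fn": "arm_command", "kwargs": {
  "increments": [
    [-0.05, 0.2, 0, 0, 0, 0.03],
    [-0.15, 0.45, 0, 0, 0, 0.06],
    [-0.25, 0.75, 0.05, 0, 0, 0.09],
    [-0.35, 0.962, 0.1, 0, 0, 0.119],
    [-0.35, 0.962, 0.1, 0, 0, 0.119]
  ]
}}

```text
t: 29.08
tool_pos: [0.5235, -0.1073, 0.4439]
orientation: [-3.141, 0.046, 0.007]
force: [-0.0, 0.4, -2.8]
opening: 0.0518
gripper_force: 40.0
```

Request:
{"fn": "arm_command", "kwargs": {
  "increments": [
    [0, 0, 0, 0, 0, 0],
    [0, 0, 0, 0, 0, 0],
    [0, 0, 0, 0, 0, 0],
    [0, 0, 0, 0, 0, 0],
    [0, 0, 0, 0, 0, 0]
  ]
}}

```text
t: 29.7
tool_pos: [0.5247, -0.1042, 0.4466]
orientation: [3.141, -0.039, 0.0]
force: [0.0, 0.4, -4.6]
opening: 0.0515
gripper_force: 40.0
```

Run:
```python
from h import *
x,y=pan(-.034,.054)
print(read_state()["opening"])
plan((x,y,.160,-91.4))
```

```text
0.051456801793254736
now [ 0.5247 -0.1042  0.2796] cl -91.4
[  0.524  -0.105   0.16  -91.4  ]
    [-0.002, 0.003, 0.598, 0.0, -0.0, -0.0] rows>= 1.9
```

Request:
{"fn": "arm_command", "kwargs": {
  "increments": [
    [0, 0, 0.15, 0, 0, 0],
    [0, 0, 0.33, 0, 0, 0],
    [0, 0, 0.48, 0, 0, 0],
    [0, 0.003, 0.57, 0, 0, 0],
    [0, 0.003, 0.595, 0, 0, 0]
  ]
}}

```text
t: 30.32
tool_pos: [0.5246, -0.1052, 0.3271]
orientation: [-3.141, 0.04, 0.001]
force: [0.3, 1.0, -3.7]
opening: 0.0517
gripper_force: 40.0
```

Request:
{"fn": "arm_command", "kwargs": {
  "increments": [
    [0, 0, 0, 0, 0, 0],
    [0, 0, 0, 0, 0, 0],
    [0, 0, 0, 0, 0, 0],
    [0, 0, 0, 0, 0, 0],
    [0, 0, 0, 0, 0, 0]
  ],
  "fingers": -0.29
}}

```text
t: 30.95
tool_pos: [0.5246, -0.1066, 0.3286]
orientation: [3.138, -0.041, 0.001]
force: [-0.1, -8.3, -6.2]
opening: 0.0598
gripper_force: 4.0
```

Request:
{"fn": "arm_command", "kwargs": {
  "increments": [
    [0, 0, -0.1, 0, 0, 0],
    [0, 0, -0.25, 0, 0, 0],
    [0, 0, -0.45, 0, 0, 0],
    [0, 0, -0.7, 0, 0, 0],
    [0, 0, -0.85, 0, 0, 0]
  ]
}}

```text
t: 31.58
tool_pos: [0.5245, -0.1052, 0.5029]
orientation: [3.139, -0.04, 0.009]
force: [0.0, 0.4, -0.5]
opening: 0.0596
gripper_force: 0.0
```

Run:
```python
from h import *
print(read_state()["opening"])
K=np.r_[O+np.array([np.sin(YAW)*.148,-.148*np.cos(YAW)]),.249]; print(K)
ex=np.array([np.cos(YAW),np.sin(YAW),0]); ey=np.array([-ex[1],ex[0],0])
ims=[]
for n in("scene","top"):
    c=read_camera(n); u=proj(c,K); x,y=np.round(u).astype(int)
    f=13; im=cv2.resize(c["image"][y-20:y+20,x-15:x+15,::-1],None,fx=f,fy=f,interpolation=cv2.INTER_CUBIC)
    Q=[proj(c,K+ex*a+ey*b) for a,b in((-.032,-.0075),(.032,-.0075),(.032,.0075),(-.032,.0075))]
    P=np.array([[(q[0]-x+15+.5)*f,(q[1]-y+20+.5)*f] for q in Q]).astype(np.int32)
    cv2.polylines(im,[P],True,(0,0,255),1); ims.append(im)
cv2.imwrite("pics/k.png",np.hstack(ims))
```

```text
0.05962270860273294
[ 0.58830039 -0.30845375  0.249     ]
```

View pics/k.png

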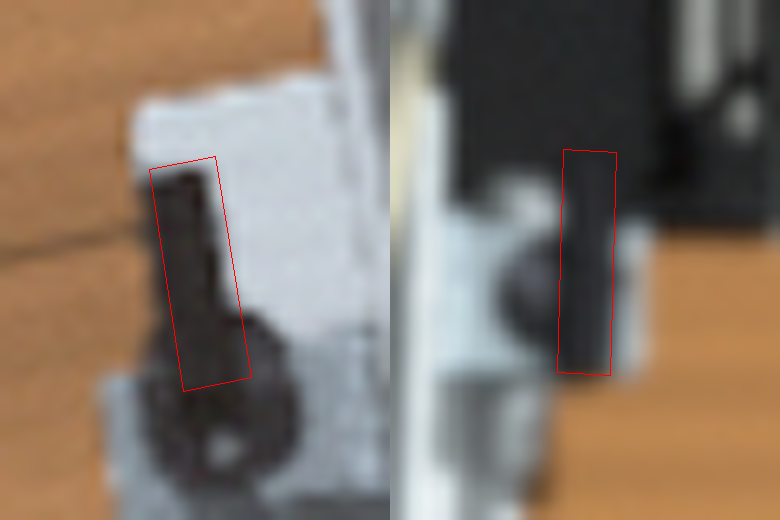

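The pan holds all four stones. The predicted knob outline matches the picture within 2 mm, with the bar ends at (180,172) on the left and (585,375) on the right. I go to the knob.

Run:
```python
from h import *
plan((.589,-.3105,.32,-91.4),(.589,-.3105,.249,-91.4),)
```

```text
now [ 0.5249 -0.1053  0.3374] cl -91.5
[  0.589  -0.31    0.32  -91.4  ]
    [0.346, 1.017, 0.094, 0.001, -0.003, -0.0] rows>= 3.5
[  0.589  -0.31    0.249 -91.4  ]
    [0.0, 0.0, 0.355, 0.0, 0.0, 0.0] rows>= 1.1
```

Request:
{"fn": "arm_command", "kwargs": {
  "increments": [
    [0.08, 0.2, 0.02, 0, 0, 0],
    [0.17, 0.45, 0.05, 0, 0, 0],
    [0.26, 0.75, 0.08, 0, 0, 0],
    [0.346, 1, 0.094, 0, 0, 0],
    [0.346, 1, 0.094, 0, 0, 0]
  ],
  "fingers": -0.1
}}

```text
t: 32.3
tool_pos: [0.5886, -0.3105, 0.4755]
orientation: [-3.14, 0.046, 0.006]
force: [0.3, 0.7, -0.4]
opening: 0.0511
gripper_force: 0.0
```

Request:
{"fn": "arm_command", "kwargs": {
  "increments": [
    [0, 0.015, 0.1, 0, 0, 0],
    [0, 0.015, 0.2, 0, 0, 0],
    [0, 0.015, 0.3, 0, 0, 0],
    [0, 0.015, 0.35, 0, 0, 0],
    [0, 0.015, 0.35, 0, 0, 0]
  ]
}}

```text
t: 32.92
tool_pos: [0.5884, -0.3093, 0.4075]
orientation: [-3.14, 0.039, 0.003]
force: [-0.7, 0.7, -0.4]
opening: 0.051
gripper_force: 0.0
```

Run:
```python
from h import *
s=read_state();print(s["force"])
plan((.589,-.3105,.249,-91.4),)
```

```text
[-0.69906543  0.70316453 -0.35194431]
now [ 0.5884 -0.3093  0.2405] cl -91.4
[  0.589  -0.31    0.249 -91.4  ]
    [0.003, 0.006, -0.043, -0.0, 0.001, -0.0] rows>= 0.1
```

Request:
{"fn": "arm_command", "kwargs": {
  "increments": [
    [0, 0.005, -0.03, 0, 0, 0],
    [0, 0.005, -0.03, 0, 0, 0],
    [0, 0.005, -0.03, 0, 0, 0],
    [0, 0.005, -0.03, 0, 0, 0],
    [0, 0.005, -0.03, 0, 0, 0]
  ]
}}

```text
t: 33.55
tool_pos: [0.5886, -0.3109, 0.4146]
orientation: [-3.141, 0.04, 0.0]
force: [-0.0, -0.3, -0.7]
opening: 0.051
gripper_force: 0.0
```

Request:
{"fn": "arm_command", "kwargs": {
  "increments": [
    [0, 0, 0, 0, 0, 0],
    [0, 0, 0, 0, 0, 0],
    [0, 0, 0, 0, 0, 0],
    [0, 0, 0, 0, 0, 0],
    [0, 0, 0, 0, 0, 0]
  ],
  "fingers": 1
}}

```text
t: 34.17
tool_pos: [0.5886, -0.3112, 0.4148]
orientation: [3.141, -0.04, 0.0]
force: [0.5, -2.0, -0.6]
opening: 0.0147
gripper_force: 40.0
```

Run:
```python
from h import *
s=read_state();print(s["force"],s["wrist_torque"])
plan((.589,-.3105,.249,-91.4),)
```

```text
[ 0.47120101 -1.97167982 -0.56454079] [-0.41394386  0.09474055  0.00797896]
now [ 0.5886 -0.3112  0.2478] cl -91.5
[  0.589  -0.31    0.249 -91.4  ]
    [0.002, -0.003, -0.006, 0.0, -0.0, -0.0] rows>= 0.0
```

Request:
{"fn": "arm_command", "kwargs": {
  "increments": [
    [0, 0, -0.03, 0, 0, 0],
    [0, 0, -0.06, 0, 0, 0],
    [0, 0, -0.09, 0, 0, 0],
    [0, 0, -0.09, 0, 0, 0],
    [0, 0, -0.09, 0, 0, 0]
  ]
}}

```text
t: 34.8
tool_pos: [0.5886, -0.3112, 0.4313]
orientation: [-3.141, 0.04, 0.002]
force: [3.9, -4.5, -10.0]
opening: 0.0149
gripper_force: 40.0
```

Request:
{"fn": "arm_command", "kwargs": {
  "increments": [
    [0, 0, -0.008, 0, 0, 0],
    [0, 0, -0.008, 0, 0, -0.05],
    [0, 0, -0.008, 0, 0, -0.1],
    [0, 0, -0.008, 0, 0, -0.15],
    [0, 0, -0.008, 0, 0, -0.2]
  ]
}}

```text
t: 35.42
tool_pos: [0.5886, -0.3107, 0.4325]
orientation: [-2.995, -0.94, 0.002]
force: [2.4, -0.4, -11.0]
opening: 0.0147
gripper_force: 40.0
```

Run:
```python
from h import *
s=read_state();print(s["force"],s["wrist_torque"])
plan((.5886,-.3105,.266,-16.4),)
```

```text
[  2.41616222  -0.36769552 -11.01332131] [-0.43855496 -0.44918026  0.02043789]
now [ 0.5886 -0.3107  0.2655] cl -55.1
[  0.589  -0.31    0.266 -16.4  ]
    [0.0, -0.001, -0.002, -0.001, -0.0, -0.215] rows>= 3.6
```

Request:
{"fn": "arm_command", "kwargs": {
  "increments": [
    [0, 0, 0, 0, 0, -0.05],
    [0, 0, 0, 0, 0, -0.1],
    [0, 0, 0, 0, 0, -0.15],
    [0, 0, 0, 0, 0, -0.2],
    [0, 0, 0, 0, 0, -0.217]
  ]
}}

```text
t: 36.05
tool_pos: [0.5883, -0.3104, 0.432]
orientation: [-2.508, -1.884, 0.002]
force: [-1.2, 0.4, -10.3]
opening: 0.0145
gripper_force: 40.0
```

Request:
{"fn": "arm_command", "kwargs": {
  "increments": [
    [0, 0, 0, 0, 0, 0],
    [0, 0, 0.01, 0, 0, 0],
    [0, 0, 0.02, 0, 0, 0],
    [0, 0, 0.025, 0, 0, 0],
    [0, 0, 0.03, 0, 0, 0]
  ]
}}

```text
t: 36.67
tool_pos: [0.5882, -0.3104, 0.4275]
orientation: [-2.514, -1.88, 0.001]
force: [-5.1, 4.4, -8.9]
opening: 0.0153
gripper_force: 40.0
```

Run:
```python
from h import *
s=read_state();print(s["force"],s["wrist_torque"])
plan((.5886,-.3105,.266,-16.4),)
```

```text
[-5.10259423  4.43934563 -8.88067534] [0.52172573 0.8963284  0.00565082]
now [ 0.5882 -0.3104  0.2605] cl -16.4
[  0.589  -0.31    0.266 -16.4  ]
    [-0.0, 0.002, -0.027, -0.001, -0.0, -0.0] rows>= 0.1
```

Request:
{"fn": "arm_command", "kwargs": {
  "increments": [
    [0, 0, 0.005, 0, 0, 0],
    [0, 0, 0.01, 0, 0, 0],
    [0, 0, 0.01, 0, 0, 0],
    [0, 0, 0.01, 0, 0, 0],
    [0, 0, 0.01, 0, 0, 0]
  ]
}}

```text
t: 37.3
tool_pos: [0.5882, -0.3103, 0.4266]
orientation: [-2.514, -1.88, 0.001]
force: [-6.4, 5.6, -4.7]
opening: 0.0149
gripper_force: 40.0
```

Request:
{"fn": "arm_command", "kwargs": {
  "increments": [
    [0, 0, 0, 0, 0, 0],
    [0, 0, 0, 0, 0, 0],
    [0, 0, 0, 0, 0, 0],
    [0, 0, 0, 0, 0, 0],
    [0, 0, 0, 0, 0, 0]
  ],
  "fingers": -0.1
}}

```text
t: 37.92
tool_pos: [0.5887, -0.3109, 0.4265]
orientation: [2.515, 1.882, 0.0]
force: [-0.9, -0.0, -0.6]
opening: 0.051
gripper_force: 0.0
```

Request:
{"fn": "arm_command", "kwargs": {
  "increments": [
    [0, 0, -0.1, 0, 0, 0],
    [0, 0, -0.2, 0, 0, 0],
    [0, 0, -0.3, 0, 0, 0],
    [0, 0, -0.4, 0, 0, 0],
    [0, 0, -0.4, 0, 0, 0]
  ]
}}

```text
t: 38.55
tool_pos: [0.5888, -0.311, 0.5101]
orientation: [2.511, 1.879, 0.003]
force: [-0.0, -0.7, -0.3]
opening: 0.0512
gripper_force: 0.0
```

Run:
```python
from h import *
H=O+np.array([np.cos(YAW),np.sin(YAW)])*-.154; print("handle",H)
plan((H[0],H[1],.35,-1.4),(H[0],H[1],.244,-1.4))
c=read_camera("top")
cv2.imwrite("pics/l.png",cv2.resize(c["image"][110:220,250:370],(654,600),interpolation=cv2.INTER_CUBIC)[:,:,::-1])
```

```text
handle [ 0.43804812 -0.1566504 ]
now [ 0.5888 -0.311   0.3431] cl -16.4
[ 0.438 -0.157  0.35  -1.4  ]
    [0.528, -0.941, -0.04, 0.002, 0.001, -0.083] rows>= 3.5
[ 0.438 -0.157  0.244 -1.4  ]
    [0.0, 0.0, 0.53, 0.0, 0.0, 0.0] rows>= 1.7
```

Request:
{"fn": "arm_command", "kwargs": {
  "increments": [
    [0.1, -0.2, 0, 0, 0, -0.02],
    [0.23, -0.45, -0.02, 0, 0, -0.04],
    [0.38, -0.7, -0.04, 0, 0, -0.06],
    [0.528, -0.941, -0.04, 0, 0, -0.083],
    [0.528, -0.941, -0.04, 0, 0, -0.083]
  ]
}}

```text
t: 39.22
tool_pos: [0.4358, -0.1542, 0.5138]
orientation: [-2.246, -2.196, -0.0]
force: [0.9, -0.7, 0.3]
opening: 0.0511
gripper_force: 0.0
```

Run:
```python
from h import *
plan((.438,-.1565,.246,-1.4))
c=read_camera("scene")
# bar check: dark rows near handle
P=[proj(c,[.438,-.1565+d,.250]) for d in(-.065,.065)]; print(P)
```

```text
now [ 0.4358 -0.1542  0.3468] cl -1.3
[ 0.438 -0.156  0.246 -1.4  ]
    [-0.012, 0.011, 0.504, -0.0, -0.0, 0.001] rows>= 1.6
[array([180.56848227, 188.43671429]), array([221.26363683, 180.15607686])]
```

Request:
{"fn": "arm_command", "kwargs": {
  "increments": [
    [0, 0, 0.13, 0, 0, 0],
    [-0.012, 0.011, 0.27, 0, 0, 0],
    [-0.012, 0.011, 0.4, 0, 0, 0.001],
    [-0.012, 0.011, 0.48, 0, 0, 0.001],
    [-0.012, 0.011, 0.504, 0, 0, 0.001]
  ]
}}

```text
t: 39.9
tool_pos: [0.4402, -0.1593, 0.4123]
orientation: [-2.252, -2.188, 0.001]
force: [0.6, -0.2, -0.3]
opening: 0.0512
gripper_force: 0.0
```

Request:
{"fn": "arm_command", "kwargs": {
  "increments": [
    [0, 0, 0, 0, 0, 0],
    [0, 0, 0, 0, 0, 0],
    [0, 0, 0, 0, 0, 0],
    [0, 0, 0, 0, 0, 0],
    [0, 0, 0, 0, 0, 0]
  ],
  "fingers": 0.45,
  "force": 30
}}

```text
t: 40.52
tool_pos: [0.44, -0.1589, 0.4137]
orientation: [2.253, 2.189, 0.0]
force: [-0.6, -0.4, -0.1]
opening: 0.0259
gripper_force: 0.0
```

Run:
```python
from h import *
s=read_state();print(s["force"],s["opening"]); plan((.438,-.1565,.246,-1.4))
r=np.hypot(.154,.119);p0=np.arctan2(.119,-.154)
b=lambda t:np.array([r*np.cos(p0-t),r*np.sin(p0-t)])
t=0
for k in range(6):
    rows=[]
    for i in range(5):
        tt=min(t+.055*(i+1),1.36); d=(b(tt)-b(t))/.2; rows.append([0,round(d[0],3),round(-d[1],3),0,0,0])
    print(round(tt,3),rows); t=tt
```

```text
[-0.61960946 -0.44675234 -0.0776365 ] 0.025938258429180565
now [ 0.44   -0.1589  0.2467] cl -1.6
[ 0.438 -0.156  0.246 -1.4  ]
    [0.012, -0.01, 0.004, 0.0, 0.0, -0.001] rows>= 0.1
0.275 [[0, np.float64(0.034), np.float64(-0.041), 0, 0, 0], [0, np.float64(0.07), np.float64(-0.081), 0, 0, 0], [0, np.float64(0.108), np.float64(-0.118), 0, 0, 0], [0, np.float64(0.148), np.float64(-0.154), 0, 0, 0], [0, np.float64(0.191), np.float64(-0.187), 0, 0, 0]]
0.55 [[0, np.float64(0.044), np.float64(-0.031), 0, 0, 0], [0, np.float64(0.089), np.float64(-0.059), 0, 0, 0], [0, np.float64(0.136), np.float64(-0.085), 0, 0, 0], [0, np.float64(0.185), np.float64(-0.108), 0, 0, 0], [0, np.float64(0.234), np.float64(-0.128), 0, 0, 0]]
0.825 [[0, np.float64(0.051), np.float64(-0.018), 0, 0, 0], [0, np.float64(0.102), np.float64(-0.032), 0, 0, 0], [0, np.float64(0.154), np.float64(-0.044), 0, 0, 0], [0, np.float64(0.207), np.float64(-0.053), 0, 0, 0], [0, np.float64(0.26), np.float64(-0.06), 0, 0, 0]]
1.1 [[0, np.float64(0.053), np.float64(-0.003), 0, 0, 0], [0, np.float64(0.107), np.float64(-0.004), 0, 0, 0], [0, np.float64(0.16), np.float64(-0.001), 0, 0, 0], [0, np.float64(0.214), np.float64(0.005), 0, 0, 0], [0, np.float64(0.266), np.float64(0.013), 0, 0, 0]]
1.36 [[0, np.float64(0.052), np.float64(0.011), 0, 0, 0], [0, np.float64(0.104), np.float64(0.026), 0, 0, 0], [0, np.float64(0.155), np.float64(0.043), 0, 0, 0], [0, np.float64(0.204), np.float64(0.063), 0, 0, 0], [0, np.float64(0.24), np.float64(0.079), 0, 0, 0]]
1.36 [[0, np.float64(0.0), np.float64(-0.0), 0, 0, 0], [0, np.float64(0.0), np.float64(-0.0), 0, 0, 0], [0, np.float64(0.0), np.float64(-0.0), 0, 0, 0], [0, np.float64(0.0), np.float64(-0.0), 0, 0, 0], [0, np.float64(0.0), np.float64(-0.0), 0, 0, 0]]
```

Request:
{"fn": "arm_command", "kwargs": {
  "increments": [
    [0, 0.034, -0.041, 0, 0, 0],
    [0, 0.07, -0.081, 0, 0, 0],
    [0, 0.108, -0.118, 0, 0, 0],
    [0, 0.148, -0.154, 0, 0, 0],
    [0, 0.191, -0.187, 0, 0, 0]
  ]
}}

```text
t: 41.15
tool_pos: [0.4773, -0.16, 0.4526]
orientation: [-2.251, -2.186, 0.005]
force: [-19.7, 4.3, 16.7]
opening: 0.0264
gripper_force: 9.7
```

Resistance is about 20 N, mostly friction of the bar turning in the pads. The pan is following, so I go on.

Request:
{"fn": "arm_command", "kwargs": {
  "increments": [
    [0, 0.044, -0.031, 0, 0, 0],
    [0, 0.089, -0.059, 0, 0, 0],
    [0, 0.136, -0.085, 0, 0, 0],
    [0, 0.185, -0.108, 0, 0, 0],
    [0, 0.234, -0.128, 0, 0, 0]
  ]
}}

```text
t: 41.78
tool_pos: [0.5254, -0.1615, 0.4779]
orientation: [2.253, 2.189, -0.001]
force: [-3.8, -0.1, 3.0]
opening: 0.026
gripper_force: 2.0
```

Run:
```python
from h import *
s=read_state();print(s["force"],s["opening"],s["gripper_force"]); plan()
c=read_camera("scene")
cv2.imwrite("pics/m.png",cv2.resize(c["image"][120:300,120:330],(770,600),interpolation=cv2.INTER_CUBIC)[:,:,::-1])
```

```text
[-3.81531594 -0.08869106  2.96243572] 0.025985702712479703 2.0383717864751816
now [ 0.5254 -0.1615  0.3109] cl -1.6
```

View pics/m.png

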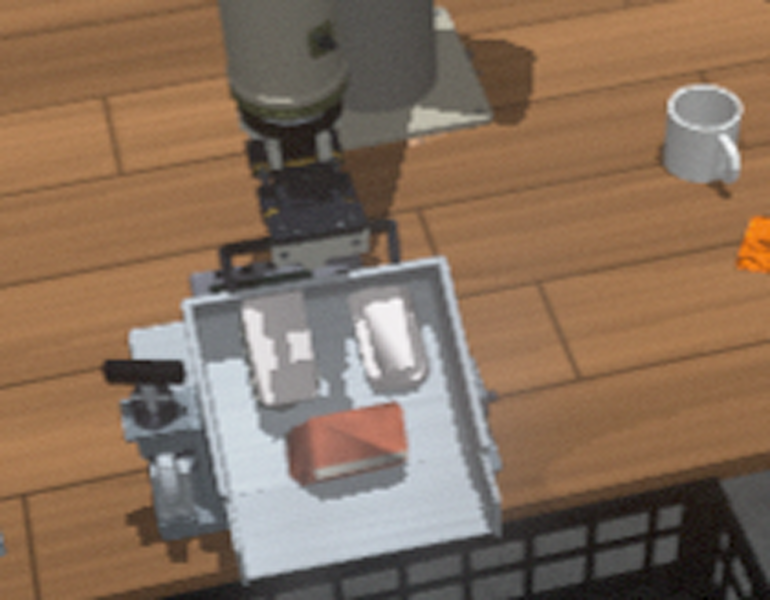

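The pan is tipped about 0.5 with every stone inside, and the knob is parked crosswise at (145,372). I go on over the balance point.

Request:
{"fn": "arm_command", "kwargs": {
  "increments": [
    [0, 0.051, -0.018, 0, 0, 0],
    [0, 0.102, -0.032, 0, 0, 0],
    [0, 0.154, -0.044, 0, 0, 0],
    [0, 0.207, -0.053, 0, 0, 0],
    [0, 0.26, -0.06, 0, 0, 0]
  ]
}}

```text
t: 42.45
tool_pos: [0.5778, -0.1628, 0.4884]
orientation: [-2.253, -2.19, -0.0]
force: [-0.3, -0.6, -0.5]
opening: 0.0255
gripper_force: 0.0
```

Request:
{"fn": "arm_command", "kwargs": {
  "increments": [
    [0, 0.053, -0.003, 0, 0, 0],
    [0, 0.107, -0.004, 0, 0, 0],
    [0, 0.16, -0.001, 0, 0, 0],
    [0, 0.214, 0.005, 0, 0, 0],
    [0, 0.266, 0.013, 0, 0, 0]
  ]
}}

```text
t: 43.08
tool_pos: [0.6308, -0.1644, 0.4856]
orientation: [-2.252, -2.189, 0.0]
force: [1.2, 0.1, -0.3]
opening: 0.0256
gripper_force: 0.4
```

Request:
{"fn": "arm_command", "kwargs": {
  "increments": [
    [0, 0.05, 0.011, 0, 0, 0],
    [0, 0.1, 0.026, 0, 0, 0],
    [0, 0.15, 0.043, 0, 0, 0],
    [0, 0.175, 0.054, 0, 0, 0],
    [0, 0.185, 0.057, 0, 0, 0]
  ]
}}

```text
t: 43.7
tool_pos: [0.6673, -0.1654, 0.4742]
orientation: [-2.252, -2.189, 0.001]
force: [0.0, 0.1, -0.1]
opening: 0.0254
gripper_force: 0.0
```

Run:
```python
from h import *
s=read_state();print(s["force"],s["opening"],s["gripper_force"]); plan()
c=read_camera("scene")
cv2.imwrite("pics/n.png",cv2.resize(c["image"][120:384,110:400],(659,600),interpolation=cv2.INTER_CUBIC)[:,:,::-1])
```

```text
[ 0.01503922  0.05872428 -0.13015969] 0.025366307193767968 0.0
now [ 0.6673 -0.1654  0.3072] cl -1.6
```

Request:
{"fn": "arm_command", "kwargs": {
  "increments": [
    [0, 0, 0, 0, 0, 0],
    [0, 0, 0, 0, 0, 0],
    [0, 0, 0, 0, 0, 0],
    [0, 0, 0, 0, 0, 0],
    [0, 0, 0, 0, 0, 0]
  ]
}}

```text
t: 44.38
tool_pos: [0.6671, -0.1654, 0.4746]
orientation: [2.253, 2.19, 0.0]
force: [-0.4, 0.0, -0.8]
opening: 0.0258
gripper_force: 0.0
```

Run:
```python
from h import *
a=read_camera("scene")["image"][130:384,110:400,::-1]; b=read_camera("top")["image"][30:200,210:360,::-1]
cv2.imwrite("pics/n.png",np.hstack([cv2.resize(a,(440,386),interpolation=cv2.INTER_CUBIC),cv2.resize(b,(340,386),interpolation=cv2.INTER_CUBIC)]))
```

```text
(no output)
```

View pics/n.png

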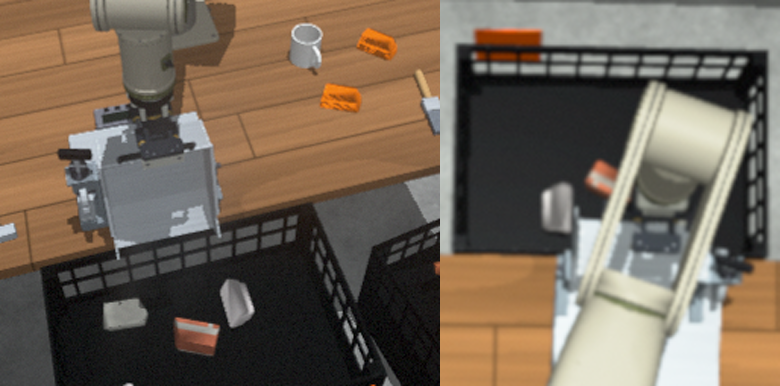

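The crate holds the slab (125,315), the brick (197,335), the moulding (237,300) and a white piece at (128,384), presumably the corbel. The pan is empty. Next I check that white spot and plan the way back.

Run:
```python
from h import *
c=read_camera("scene");im=c["image"]
m=(im[372:,150:260].min(2)>120).astype(np.uint8)
n,_,st,ce=cv2.connectedComponentsWithStats(m)
for i in range(1,n):
    if st[i,4]>4:
        u=ce[i]+[150,372]; print(st[i],u,onz(c,u,-.16))
c=read_camera("top");im=c["image"]
r=np.hypot(.154,.119);p0=np.arctan2(.119,-.154)
b=lambda t:np.array([r*np.cos(p0-t),r*np.sin(p0-t)])
p,_=cur(); print(p[0]-O[0], p[2]-.167-.125, b(1.31))
t=1.30
while t>0:
    rows=[]
    for i in range(5):
        tt=max(t-.05*(i+1),0); d=(b(tt)-b(t))/.2; rows.append([0,float(round(d[0],3)),float(round(-d[1],3)),0,0,0])
    print(round(tt,3),rows); t=tt
```

```text
[42 10  6  2  8] [194.5  382.75] [ 0.87795429 -0.3020895  -0.16      ]
0.07512160370284826 0.18251835391176807 [0.0752671  0.17947664]
1.05 [[0, -0.045, -0.017, 0, 0, 0], [0, -0.092, -0.032, 0, 0, 0], [0, -0.139, -0.045, 0, 0, 0], [0, -0.186, -0.055, 0, 0, 0], [0, -0.234, -0.063, 0, 0, 0]]
0.8 [[0, -0.048, -0.005, 0, 0, 0], [0, -0.097, -0.008, 0, 0, 0], [0, -0.146, -0.009, 0, 0, 0], [0, -0.194, -0.007, 0, 0, 0], [0, -0.243, -0.003, 0, 0, 0]]
0.55 [[0, -0.048, 0.007, 0, 0, 0], [0, -0.096, 0.016, 0, 0, 0], [0, -0.143, 0.027, 0, 0, 0], [0, -0.19, 0.041, 0, 0, 0], [0, -0.236, 0.057, 0, 0, 0]]
0.3 [[0, -0.045, 0.018, 0, 0, 0], [0, -0.089, 0.039, 0, 0, 0], [0, -0.132, 0.062, 0, 0, 0], [0, -0.174, 0.087, 0, 0, 0], [0, -0.214, 0.114, 0, 0, 0]]
0.05 [[0, -0.039, 0.029, 0, 0, 0], [0, -0.077, 0.06, 0, 0, 0], [0, -0.113, 0.093, 0, 0, 0], [0, -0.147, 0.127, 0, 0, 0], [0, -0.18, 0.163, 0, 0, 0]]
0 [[0, -0.031, 0.038, 0, 0, 0], [0, -0.031, 0.038, 0, 0, 0], [0, -0.031, 0.038, 0, 0, 0], [0, -0.031, 0.038, 0, 0, 0], [0, -0.031, 0.038, 0, 0, 0]]
```

Request:
{"fn": "arm_command", "kwargs": {
  "increments": [
    [0, -0.045, -0.017, 0, 0, 0],
    [0, -0.092, -0.032, 0, 0, 0],
    [0, -0.139, -0.045, 0, 0, 0],
    [0, -0.186, -0.055, 0, 0, 0],
    [0, -0.234, -0.063, 0, 0, 0]
  ]
}}

```text
t: 45.2
tool_pos: [0.6196, -0.1641, 0.4878]
orientation: [2.252, 2.189, 0.0]
force: [2.0, 0.3, 0.8]
opening: 0.0258
gripper_force: 0.9
```

Request:
{"fn": "arm_command", "kwargs": {
  "increments": [
    [0, -0.048, -0.005, 0, 0, 0],
    [0, -0.097, -0.008, 0, 0, 0],
    [0, -0.146, -0.009, 0, 0, 0],
    [0, -0.194, -0.007, 0, 0, 0],
    [0, -0.243, -0.003, 0, 0, 0]
  ]
}}

```text
t: 45.82
tool_pos: [0.5711, -0.1627, 0.4875]
orientation: [-2.253, -2.189, 0.0]
force: [1.1, 0.3, 0.9]
opening: 0.0255
gripper_force: 0.4
```

Request:
{"fn": "arm_command", "kwargs": {
  "increments": [
    [0, -0.048, 0.007, 0, 0, 0],
    [0, -0.096, 0.016, 0, 0, 0],
    [0, -0.143, 0.027, 0, 0, 0],
    [0, -0.19, 0.041, 0, 0, 0],
    [0, -0.236, 0.057, 0, 0, 0]
  ]
}}

```text
t: 46.45
tool_pos: [0.5239, -0.1613, 0.476]
orientation: [-2.253, -2.189, 0.0]
force: [0.9, 0.2, 0.7]
opening: 0.0259
gripper_force: 0.1
```

Request:
{"fn": "arm_command", "kwargs": {
  "increments": [
    [0, -0.045, 0.018, 0, 0, 0],
    [0, -0.089, 0.039, 0, 0, 0],
    [0, -0.132, 0.062, 0, 0, 0],
    [0, -0.174, 0.087, 0, 0, 0],
    [0, -0.214, 0.114, 0, 0, 0]
  ]
}}

```text
t: 47.08
tool_pos: [0.4812, -0.1601, 0.453]
orientation: [-2.253, -2.189, 0.0]
force: [-1.0, -0.2, -0.6]
opening: 0.0255
gripper_force: 0.3
```

Run:
```python
from h import *
s=read_state();print(s["force"],s["opening"],s["gripper_force"]); plan()
print("want",O[0]-.154,.246)
```

```text
[-0.97048838 -0.19127929 -0.5528069 ] 0.02546787710280401 0.2836425695568323
now [ 0.4812 -0.1601  0.286 ] cl -1.6
want 0.43799999999999994 0.246
```

Request:
{"fn": "arm_command", "kwargs": {
  "increments": [
    [0, -0.02, 0.014, 0, 0, 0],
    [0, -0.039, 0.029, 0, 0, 0],
    [0, -0.058, 0.044, 0, 0, 0],
    [0, -0.077, 0.06, 0, 0, 0],
    [0, -0.095, 0.076, 0, 0, 0]
  ]
}}

```text
t: 47.7
tool_pos: [0.4626, -0.1596, 0.4381]
orientation: [-2.253, -2.19, 0.0]
force: [-1.2, -0.3, -1.1]
opening: 0.0253
gripper_force: 0.4
```

Request:
{"fn": "arm_command", "kwargs": {
  "increments": [
    [0, -0.018, 0.017, 0, 0, 0],
    [0, -0.036, 0.035, 0, 0, 0],
    [0, -0.056, 0.055, 0, 0, 0],
    [0, -0.08, 0.083, 0, 0, 0],
    [0, -0.105, 0.112, 0, 0, 0]
  ]
}}

```text
t: 48.32
tool_pos: [0.4415, -0.159, 0.4156]
orientation: [2.253, 2.189, 0.0]
force: [-0.8, 0.0, 0.2]
opening: 0.0251
gripper_force: 0.0
```

Request:
{"fn": "arm_command", "kwargs": {
  "increments": [
    [0, -0.01, 0.01, 0, 0, 0],
    [0, -0.015, 0.015, 0, 0, 0],
    [0, -0.015, 0.015, 0, 0, 0],
    [0, -0.015, 0.015, 0, 0, 0],
    [0, -0.015, 0.015, 0, 0, 0]
  ]
}}

```text
t: 48.95
tool_pos: [0.4389, -0.1589, 0.4131]
orientation: [2.253, 2.189, 0.0]
force: [-0.4, 0.3, -0.6]
opening: 0.0256
gripper_force: 0.0
```

Run:
```python
from h import *
s=read_state();print(s["force"],s["opening"],s["gripper_force"]); plan()
```

```text
[-0.36133901  0.28521124 -0.60981667] 0.02563990224922167 0.0
now [ 0.4389 -0.1589  0.2461] cl -1.6
```

Request:
{"fn": "arm_command", "kwargs": {
  "increments": [
    [0, 0, 0, 0, 0, 0],
    [0, 0, 0, 0, 0, 0],
    [0, 0, -0.1, 0, 0, 0],
    [0, 0, -0.3, 0, 0, 0],
    [0, 0, -0.52, 0, 0, 0]
  ],
  "fingers": -0.1,
  "force": 40
}}

```text
t: 49.58
tool_pos: [0.4386, -0.1588, 0.5192]
orientation: [2.253, 2.189, 0.0]
force: [0.7, -1.3, 0.0]
opening: 0.0509
gripper_force: 0.0
```

Run:
```python
from h import *
print(read_state()["opening"])
plan((.5884,-.3107,.345,-16.4),(.5884,-.3107,.26,-16.4))
```

```text
0.05093092127342575
now [ 0.4386 -0.1588  0.3522] cl -1.6
[  0.588  -0.311   0.345 -16.4  ]
    [-0.738, 0.771, 0.036, 0.0, 0.0, 0.082] rows>= 3.4
[  0.588  -0.311   0.26  -16.4  ]
    [0.0, 0.0, 0.425, 0.0, 0.0, 0.0] rows>= 1.4
```

Request:
{"fn": "arm_command", "kwargs": {
  "increments": [
    [-0.15, 0.15, 0, 0, 0, 0.02],
    [-0.35, 0.36, 0.01, 0, 0, 0.04],
    [-0.55, 0.58, 0.03, 0, 0, 0.06],
    [-0.738, 0.771, 0.036, 0, 0, 0.082],
    [-0.738, 0.771, 0.036, 0, 0, 0.082]
  ]
}}

```text
t: 50.2
tool_pos: [0.5906, -0.3136, 0.5057]
orientation: [-2.513, -1.876, 0.004]
force: [-0.4, 0.3, 0.1]
opening: 0.051
gripper_force: 0.0
```

Run:
```python
from h import *
plan((.5884,-.3107,.26,-16.4))
```

```text
now [ 0.5906 -0.3136  0.3387] cl -16.5
[  0.588  -0.311   0.26  -16.4  ]
    [0.01, -0.012, 0.394, -0.002, -0.0, -0.001] rows>= 1.3
```

Request:
{"fn": "arm_command", "kwargs": {
  "increments": [
    [0, 0, 0.1, 0, 0, 0],
    [0, 0, 0.22, 0, 0, 0],
    [0, 0, 0.32, 0, 0, 0],
    [0, 0, 0.39, 0, 0, 0],
    [0, 0, 0.39, 0, 0, 0]
  ]
}}

```text
t: 50.82
tool_pos: [0.5884, -0.3105, 0.4308]
orientation: [-2.514, -1.881, 0.001]
force: [-0.1, -0.2, 0.2]
opening: 0.0507
gripper_force: 0.0
```

Run:
```python
from h import *
print(read_state()["force"]);plan((.5884,-.3107,.26,-16.4))
```

```text
[-0.13982551 -0.20632281  0.16404876]
now [ 0.5884 -0.3105  0.2638] cl -16.4
[  0.588  -0.311   0.26  -16.4  ]
    [-0.001, 0.0, 0.019, -0.001, -0.0, 0.0] rows>= 0.1
```

Request:
{"fn": "arm_command", "kwargs": {
  "increments": [
    [0, 0, 0.019, 0, 0, 0],
    [0, 0, 0.019, 0, 0, 0],
    [0, 0, 0.019, 0, 0, 0],
    [0, 0, 0.019, 0, 0, 0],
    [0, 0, 0.019, 0, 0, 0]
  ]
}}

```text
t: 51.45
tool_pos: [0.5888, -0.3108, 0.4281]
orientation: [2.515, 1.882, 0.0]
force: [-0.5, 0.6, -0.4]
opening: 0.0515
gripper_force: 0.0
```

Request:
{"fn": "arm_command", "kwargs": {
  "increments": [
    [0, 0, 0, 0, 0, 0],
    [0, 0, 0, 0, 0, 0],
    [0, 0, 0, 0, 0, 0],
    [0, 0, 0, 0, 0, 0],
    [0, 0, 0, 0, 0, 0]
  ],
  "fingers": 1
}}

```text
t: 52.08
tool_pos: [0.5881, -0.3107, 0.4279]
orientation: [-2.514, -1.88, 0.003]
force: [-4.9, 2.0, 1.6]
opening: 0.0148
gripper_force: 40.0
```

Request:
{"fn": "arm_command", "kwargs": {
  "increments": [
    [0, 0, -0.012, 0, 0, 0],
    [0, 0, -0.024, 0, 0, 0],
    [0, 0, -0.033, 0, 0, 0],
    [0, 0, -0.033, 0, 0, 0],
    [0, 0, -0.033, 0, 0, 0]
  ]
}}

```text
t: 52.7
tool_pos: [0.5883, -0.3108, 0.433]
orientation: [-2.513, -1.88, 0.003]
force: [-6.2, 0.8, -10.3]
opening: 0.0146
gripper_force: 40.0
```

Request:
{"fn": "arm_command", "kwargs": {
  "increments": [
    [0, 0, -0.006, 0, 0, 0],
    [0, 0, -0.006, 0, 0, 0.05],
    [0, 0, -0.006, 0, 0, 0.1],
    [0, 0, -0.006, 0, 0, 0.15],
    [0, 0, -0.006, 0, 0, 0.2]
  ]
}}

```text
t: 53.32
tool_pos: [0.5884, -0.3109, 0.4343]
orientation: [-2.975, -1.004, 0.003]
force: [-4.0, -1.1, -10.9]
opening: 0.0152
gripper_force: 40.0
```

Request:
{"fn": "arm_command", "kwargs": {
  "increments": [
    [0, 0, 0, 0, 0, 0.05],
    [0, 0, 0, 0, 0, 0.1],
    [0, 0, 0, 0, 0, 0.15],
    [0, 0, 0, 0, 0, 0.2],
    [0, 0, 0, 0, 0, 0.217]
  ]
}}

```text
t: 53.95
tool_pos: [0.5885, -0.3113, 0.4345]
orientation: [-3.141, 0.046, 0.003]
force: [-2.1, -2.7, -11.2]
opening: 0.0147
gripper_force: 40.0
```

Run:
```python
from h import *
s=read_state();print(s["force"],s["wrist_torque"]);plan((.5884,-.3107,.2478,-91.5))
```

```text
[ -2.10898992  -2.70418325 -11.15118483] [-0.43654227  0.5990873   0.00196193]
now [ 0.5885 -0.3113  0.2675] cl -91.7
[  0.588  -0.311   0.248 -91.5  ]
    [-0.0, -0.003, 0.099, -0.0, 0.001, -0.001] rows>= 0.3
```

Request:
{"fn": "arm_command", "kwargs": {
  "increments": [
    [0, 0, 0.02, 0, 0, 0],
    [0, 0, 0.045, 0, 0, 0],
    [0, 0, 0.07, 0, 0, 0],
    [0, 0, 0.09, 0, 0, 0],
    [0, 0, 0.092, 0, 0, 0]
  ]
}}

```text
t: 54.58
tool_pos: [0.5885, -0.3112, 0.4171]
orientation: [3.141, -0.038, -0.001]
force: [-4.7, -1.9, -5.2]
opening: 0.0146
gripper_force: 40.0
```

Request:
{"fn": "arm_command", "kwargs": {
  "increments": [
    [0, 0, 0, 0, 0, 0],
    [0, 0, 0, 0, 0, 0],
    [0, 0, 0, 0, 0, 0],
    [0, 0, 0, 0, 0, 0],
    [0, 0, 0, 0, 0, 0]
  ]
}}

```text
t: 55.2
tool_pos: [0.5884, -0.3112, 0.4175]
orientation: [3.141, -0.038, -0.001]
force: [-5.7, -2.3, -5.2]
opening: 0.0146
gripper_force: 40.0
```

Request:
{"fn": "arm_command", "kwargs": {
  "increments": [
    [0, 0, 0, 0, 0, 0],
    [0, 0, 0, 0, 0, 0],
    [0, 0, 0, 0, 0, 0],
    [0, 0, 0, 0, 0, 0],
    [0, 0, 0, 0, 0, 0]
  ],
  "fingers": -0.1
}}

```text
t: 55.82
tool_pos: [0.5888, -0.3108, 0.4174]
orientation: [3.141, -0.04, 0.0]
force: [-0.6, -0.7, -0.0]
opening: 0.0512
gripper_force: 0.0
```

Request:
{"fn": "arm_command", "kwargs": {
  "increments": [
    [0, 0, -0.1, 0, 0, 0],
    [0, 0, -0.25, 0, 0, 0],
    [0, 0, -0.45, 0, 0, 0],
    [0, 0, -0.6, 0, 0, 0],
    [0, 0, -0.7, 0, 0, 0]
  ]
}}

```text
t: 56.45
tool_pos: [0.5885, -0.3106, 0.5616]
orientation: [3.139, -0.04, 0.006]
force: [1.2, -0.4, 0.0]
opening: 0.0509
gripper_force: 0.0
```

Request:
{"fn": "arm_command", "kwargs": {
  "increments": [
    [-0.2, 0, 0, 0, 0, 0],
    [-0.4, 0, 0, 0, 0, 0],
    [-0.7, 0, 0, 0, 0, 0],
    [-0.95, 0, 0, 0, 0, 0],
    [-0.95, 0, 0, 0, 0, 0]
  ]
}}

```text
t: 57.08
tool_pos: [0.3962, -0.3057, 0.5598]
orientation: [3.139, -0.044, 0.003]
force: [0.9, 0.5, -0.6]
opening: 0.0511
gripper_force: 0.0
```

Run:
```python
from h import *
c=read_camera("scene");im=c["image"].astype(int);plan()
ref=cv2.resize(cv2.imread("pics/scene0.png"),(512,384),interpolation=cv2.INTER_AREA)[:,:,::-1].astype(int)
for n,(x0,y0,x1,y1) in dict(knob=(150,215,180,260),pan=(165,180,260,285)).items():
    d=np.abs(im-ref).max(2)[y0:y1,x0:x1]; print(n,"mean diff",d.mean().round(1),"frac>60",(d>60).mean().round(3))
    for q in(im,ref):
        m=q[y0:y1,x0:x1].max(2)<60; ys,xs=np.nonzero(m); print("  dark",m.sum(),xs.mean().round(2),ys.mean().round(2),ys.min())
```

```text
now [ 0.3976 -0.3058  0.3926] cl -91.5
knob mean diff 19.6 frac>60 0.163
  dark 144 10.15 21.8 9
  dark 118 10.26 22.08 10
pan mean diff 9.0 frac>60 0.041
  dark 233 59.0 64.81 2
  dark 149 71.81 90.34 4
```

Run:
```python
from h import *
c=read_camera("top");im=c["image"].astype(int)
a,b=proj(c,[1.03,.13,-.012]),proj(c,[.66,-.45,-.012]); print(a,b)
x0,y0,x1,y1=[int(v) for v in(*a,*b)]
m=(im.max(2)>75).astype(np.uint8)[y0:y1,x0:x1]
n,_,st,ce=cv2.connectedComponentsWithStats(m)
for i in range(1,n):
    if st[i,4]>25: u=ce[i]+[x0,y0]; print(st[i],np.round(u),np.round(onz(c,u,-.16),2),im[int(u[1]),int(u[0])])
p=[proj(c,[*pan(px,py),.131]) for px,py in((.08,.09),(-.08,-.09))]; print(p)
(q0,r0),(q1,r1)=[np.round(v).astype(int) for v in p]
s=im[r0:r1,q0:q1]; print("pan floor min",s.max(2).min(), "sat",(s.max(2)-s.min(2)).max())
```

```text
[225.3860704   53.11793049] [358.92850525 140.19289939]
[  0   0 118  12 963] [283.  58.] [ 1.07 -0.13 -0.16] [70 71 71]
[129   0   4  87 348] [356.  96.] [ 0.9  -0.47 -0.16] [174 178 173]
[121  18   6  14  49] [348.  78.] [ 0.98 -0.44 -0.16] [143 147 143]
[ 88  28  25  20 308] [325.  91.] [ 0.92 -0.33 -0.16] [253 252 251]
[121  31   6  13  50] [348.  90.] [ 0.92 -0.44 -0.16] [147 150 146]
[121  43   6  13  52] [348. 103.] [ 0.86 -0.44 -0.16] [143 147 143]
[  29   47   75   40 2009] [291. 124.] [ 0.76 -0.17 -0.16] [218 226 228]
[121  56   6  13  52] [348. 115.] [ 0.81 -0.44 -0.16] [135 139 134]
[121  68   6  13  53] [348. 127.] [ 0.75 -0.44 -0.16] [139 142 139]
[array([272.71682294, 136.95004359]), array([316.86363942, 179.11249386])]
pan floor min 117 sat 16
```

```bash
python3 -c "
from plant import *
print(close_job())"
```

```text
the job is handed in; nothing more can be done
None
```

The job is handed in at about 57 s: the slab, brick, corbel and moulding (no drum was present) were dumped into the crate, the empty pan was eased upright, and the knob was turned back and released. Its home position was checked only roughly in the image and the pan lock was not tested.

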